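# Load the plaque drying rack and set the dryer

### The arm

A 6-joint arm with a two-finger parallel gripper is mounted at the origin on the work surface. World frame = base frame: x ahead of the robot, y to its left, z up, the work surface at z = 0. Lengths are in m, angles in rad, forces in N, time in s.
With the tool pointing down it reaches from about 0.3 to 0.875 m from the base axis. Payload 6.4 kg.
Tool frame: the origin (TCP) lies at the very end of the fingers, on their centre line; the grasp point (between the pads) lies 19 mm behind it (r.hold_point_z is the distance from the TCP to the grasp point, in m); z points along the fingers, y is the line along which they close (so a half turn about z gives the same grasp; the last joint's range is limited). The gripper opens to 85 mm and grips with 20 to 120 N. Pads are 22 mm wide; open, the fingers measure 114 mm over their backs; the gripper's body (76 mm by 85 mm) begins 54 mm behind the grasp point. The pads swing forward as they close: fully open they stand 13 mm farther back than shut.
Start: joints at [-1.413, 0.181, 1.607, -0, 1.354, -0.206], TCP at [0.205, -0.537, 0.231] pointing down, gripper open.
Joint ranges: [-2.99, 2.99], [-0.89, 2.07], [0.3, 2.58], [-1.14, 4.28], [0, 2.63], [-3.12, 3.12]. Speed limits (rad/s): [2.57, 2.57, 3.01, 3.14, 3.14, 3.14].

### API

Orientations are given as a unit quaternion [x, y, z, w].
In Python, from rig import readout, imaging, job, r gives the robot as it stands.
- The arm moves only by the tool move_arm, never from a script. Its argument "increments" is text: rows parted by semicolons, each of 7 numbers parted by spaces: the opening, from 0 (shut) to 1 (fully open), then the shift along the tool's x, y, z normalised to -1 to 1, where 1 is 40 mm, then the turn, a rotation vector about the tool's x, y, z normalised to -1 to 1, where 1 is 0.12 rad. In form: hand dx dy dz ax ay az; .... A call has 1 to 5 rows; each row shifts and turns the commanded pose from where the row before left it, along the tool's axes as they then stand; what a row does not reach is not made up. A row lasts 1/10 s, in which the tool goes at most 50 mm and 8.59 degrees, less where a joint would pass 70% of its speed; a pose out of reach is approached as far as the arm can. A call with a number of a shift or a turn outside -1 to 1 is refused whole. A call with a gripper value outside its range is refused whole. The fingers move at their own pace and stop on an object; the grip force is fixed at half the most. Time passes only in rows, so rows that do not move let the fingers close. It gives the time, the measured TCP pose, the force, the opening and the grip force at its end, in the units of the state.
- readout.read_state(): the state, without advancing time (a new reading comes with each control period).
- imaging.snapshot(name): name is "scene" or "top" or "wrist"; returns a dict with "color" (420x560x3 uint8, blue, green, red), "z_map" (420x560 float32, m along the optical axis (not along the pixel's ray), 0 where there is no reading), "mtx" (3x3 intrinsics, pixels), "extrinsics" (4x4, takes a point from world to camera coordinates); the wrist camera has in their place "T_tool_cam" (4x4, takes a point from camera to tool coordinates, whose origin is the TCP and whose axes are the flange's). Camera axes: x right, y up, looking along -z (the intrinsics and any distortion apply to the point x, -y, -z); pixel columns grow to the right and rows downward; lengths in m; the calibration is good to about 2 mm. A picture is of the moment at which its call begins: read the wrist's pose just before it.
- job.hand_in(): hands the job in; it is judged then, once.
The state is a dict: "time_s": time; "q": joint angles; "qd": joint speeds; "joint_efforts": joint torques, N m; "tcp_pos": TCP position; "orientation": TCP orientation; "wrist_force": force on the tool from outside, world axes, zero at the start; "torque": the same for the moment, N m; "grip_width": finger opening in m; "gripper_force": force on a finger pad.
Only numpy, scipy, OpenCV 4.12 (cv2) and the standard library are available. Lean on these libraries where they do the work, as an engineer would, in place of code of your own. Each camera call takes 0.05 s, during which the arm holds its last target. There are 200 camera calls.

### The job

The dryer was left running: turn its dial back to off and clear the modelling tool off the drying rack into its steel tray, lying flat. Then stand every painted plaque from the easel upright on its lower edge in the rack, one to a slot and centred in it, with the dial still off. Once all are in, turn the dial up until its white pointer points at the brass clip, and leave the jars and the figurine where they are.

Things in the scene. Friction and masses are not known exactly. Their poses are not given: they have to be found in the camera images.
- plaque0: A terracotta plaque 10 mm thick, 60 mm wide, 85 mm tall, 110 g, with a small painted relief (1.5 mm proud, not solid) on its +x face. Origin: middle of its lower edge. x across the thickness, y along the width, z up its height. It starts leaning in the easel; may be absent.
- plaque1: Another, the same as plaque0: a terracotta plaque 10 mm thick, 60 mm wide, 85 mm tall, 110 g, with a small painted relief (1.5 mm proud, not solid) on its +x face. Origin: middle of its lower edge. x across the thickness, y along the width, z up its height. It starts leaning in the easel; may be absent.
- plaque2: Another, the same as plaque0: a terracotta plaque 10 mm thick, 60 mm wide, 85 mm tall, 110 g, with a small painted relief (1.5 mm proud, not solid) on its +x face. Origin: middle of its lower edge. x across the thickness, y along the width, z up its height. It starts leaning in the easel; may be absent.
- plaque3: Another, the same as plaque0: a terracotta plaque 10 mm thick, 60 mm wide, 85 mm tall, 110 g, with a small painted relief (1.5 mm proud, not solid) on its +x face. Origin: middle of its lower edge. x across the thickness, y along the width, z up its height. It starts leaning in the easel; may be absent.
- easel: Fixed wooden easel, ledge 300 mm along y, where plaques lean side by side, relief up, tipped 30 degrees from upright to its -x side. Origin: middle of underside; the row of lower edges is centred at (30, 0, 28) mm. Lip 14 mm high, end cheeks 40 mm; the back board holds a plaque's lower 45 mm along its slope, the upper 40 mm is free on both faces.
- rack: Fixed drying rack: wooden base 100 (x) x 210 (y) x 15 mm, four slots 50 mm apart along y. Each slot lies between two hoops of 6 mm steel wire, 62 mm long along x, 14 mm clear between them, tops 53 mm above the table; end boards (6 mm thick, 45 mm above the table) close it at x = +-42 mm. A plaque stands in it on its lower edge, faces to the rack's +y and -y. Origin: middle of underside.
- slot0 (a point): Slot 0 of the rack: middle of its floor (top of the base), where the middle of a plaque's lower edge belongs; same axes as the rack.
- slot1 (a point): Slot 1 of the rack: middle of its floor (top of the base), where the middle of a plaque's lower edge belongs; same axes as the rack.
- slot2 (a point): Slot 2 of the rack: middle of its floor (top of the base), where the middle of a plaque's lower edge belongs; same axes as the rack.
- slot3 (a point): Slot 3 of the rack: middle of its floor (top of the base), where the middle of a plaque's lower edge belongs; same axes as the rack.
- tool: Loose wooden modelling tool, 150 mm long along its x, 12 mm thick; handle 18 mm wide from x = -75 to +20 mm, then a blade 13 mm wide and 7 mm thick to x = +75 mm. Origin: middle of the underside. It starts lying across the tops of the rack's hoops. 30 g.
- tray: Fixed open steel tool tray, 100 (x) x 220 (y) x 22 mm outside, walls and floor 5 mm. Origin: middle of its underside; the tool lies lengthwise along its y.
- dryer: Fixed grey warm-air dryer, 140 (x) x 160 (y) x 85 mm, dial in the middle of its top face. Origin: middle of its underside. Ten ticks 30 degrees apart round the dial; the longest, thick one (135 degrees from its +x towards +y) is off.
- dial (a joint): Dial angle in rad: 0 = off (end stop, pointer at the longest tick), growing clockwise seen from above to 4.712. It stays where it is left.
- dial_grip (a point): On the dial's axis, at the middle height of its grip bar (42 mm long, 14 mm wide, 24 mm high: 11 to 35 mm above the dryer's top). x along the bar towards the white pointer, z up. The round skirt below is 48 mm across.
- pointer (a point): Point at the end of the dial's white pointer, 33 mm from the axis, 4.5 mm above the dryer's top; moves with the dial.
- clip: Brass clip fixed at the edge of the dial's scale, 8 mm wide, 6 mm high, 37 to 61 mm from the axis. Origin: on the dial's axis at the dryer's top face; x points from the axis to the clip.
- mark (a point): The point 33 mm from the dial's axis in the clip's direction, where the pointer's end must come.
- jar_a: Bystander: paint jar 60 mm across, about 75 mm tall. Origin: middle of its underside.
- jar_b: Bystander: paint jar 52 mm across, about 65 mm tall. Origin: middle of its underside.
- figurine: Bystander: terracotta figurine 126 mm tall, foot 52 mm across. Origin: middle of its underside.

How it is judged:
On the way, in this order (a step that is already met when the one before it is completed fails the run):
1. the dial is turned to off and the tool lies in the tray (value of joint dial below 0.15 rad and z of tool in the frame of tray below 0.02 m and x of tool in the frame of tray between -0.045 and 0.045 m and y of tool in the frame of tray between -0.05 and 0.05 m and angle between tool's own x axis and vertical above 1.4 rad), for 0.2 s.
2. every plaque stands in a slot of the rack, the dial still off ((distance between plaque0 and slot0 below 0.015 m or distance between plaque0 and slot1 below 0.015 m or distance between plaque0 and slot2 below 0.015 m or distance between plaque0 and slot3 below 0.015 m) and angle between each of plaque0, plaque1, plaque2, plaque3's own z axis and vertical below 0.2 rad and (distance between plaque1 and slot0 below 0.015 m or distance between plaque1 and slot1 below 0.015 m or distance between plaque1 and slot2 below 0.015 m or distance between plaque1 and slot3 below 0.015 m) and (distance between plaque2 and slot0 below 0.015 m or distance between plaque2 and slot1 below 0.015 m or distance between plaque2 and slot2 below 0.015 m or distance between plaque2 and slot3 below 0.015 m) and (distance between plaque3 and slot0 below 0.015 m or distance between plaque3 and slot1 below 0.015 m or distance between plaque3 and slot2 below 0.015 m or distance between plaque3 and slot3 below 0.015 m) and value of joint dial below 0.15 rad), for 0.2 s.
3. the dial's pointer is turned to the clip, the plaques still standing (horizontal distance between pointer and mark below 0.005 m and (distance between plaque0 and slot0 below 0.015 m or distance between plaque0 and slot1 below 0.015 m or distance between plaque0 and slot2 below 0.015 m or distance between plaque0 and slot3 below 0.015 m) and angle between each of plaque0, plaque1, plaque2, plaque3's own z axis and vertical below 0.2 rad and (distance between plaque1 and slot0 below 0.015 m or distance between plaque1 and slot1 below 0.015 m or distance between plaque1 and slot2 below 0.015 m or distance between plaque1 and slot3 below 0.015 m) and (distance between plaque2 and slot0 below 0.015 m or distance between plaque2 and slot1 below 0.015 m or distance between plaque2 and slot2 below 0.015 m or distance between plaque2 and slot3 below 0.015 m) and (distance between plaque3 and slot0 below 0.015 m or distance between plaque3 and slot1 below 0.015 m or distance between plaque3 and slot2 below 0.015 m or distance between plaque3 and slot3 below 0.015 m)), for 0.2 s.
At the end, for the whole second after the job is handed in: Every plaque stands in a slot: lower edge's middle within 15 mm of the slot's point, at most 0.2 rad off upright; the tool lies level in the tray (origin within 45 mm in x, 50 mm in y, under 20 mm up); the pointer's end is within 5 mm of the mark; all at rest (all of step 3 and z of tool in the frame of tray below 0.02 m and x of tool in the frame of tray between -0.045 and 0.045 m and y of tool in the frame of tray between -0.05 and 0.05 m and angle between tool's own x axis and vertical above 1.4 rad and linear speed of each of plaque0, plaque1, plaque2, plaque3, tool below 0.03 m/s); the robot touches nothing.
It fails at once if a jar or the figurine is pushed more than 30 mm or knocked over (distance of any of jar_a, jar_b, figurine from where it was at the start of the episode above 0.03 m or angle between any of jar_a, jar_b, figurine's own z axis and vertical above 0.5 rad).
Of plaque0, plaque1, plaque2, plaque3 only 2 to 4 are there at a start; the rules pass over those that are not, and their reading is None.
At some moment in a run one of plaque0, plaque1, plaque2, plaque3, tool may be knocked a few centimetres aside while the robot is not near it.
It also fails if it takes over 210 s, if anything falls off the work surface, if the arm or the gripper's body presses on something with over 40 N, if the wrist force passes 120 N, or if a joint passes its speed limit or range.

## Working session

There is one attempt and no reset: what is moved stays moved. The work goes in short steps, Python scripts to look and compute and a tool call to move; the robot and the scene stay as the last step left them, time stands still between calls to the robot, and variables do not carry over. Pictures are saved under pics/ and viewed, at most 14 in all, crops included, and the job is handed in when it is done.

Besides the shell and the picture viewer there is one more tool, called in YAML: its name, and indented under it one key for each argument. move_arm: Moves the arm, as the interface text tells. Its arguments: {"type":"object","properties":{"increments":{"type":"string"}},"required":["increments"]}

```bash
ls; mkdir -p pics
cat > h.py <<'E'
import numpy as np, cv2
from scipy.spatial.transform import Rotation as R
from rig import readout, imaging, job, r
def snap(n, name):
    s=readout.read_state(); d=imaging.snapshot(n); d['s']=s
    cv2.imwrite(f'pics/{name}.png', d['color']); np.savez(f'pics/{name}.npz', **{k:v for k,v in d.items() if k!='s'}, tcp=s['tcp_pos'], ori=s['orientation']); return d
def load(name): return dict(np.load(f'pics/{name}.npz'))
def cam2world(d):
    if 'extrinsics' in d: return np.linalg.inv(d['extrinsics'])
    T=np.eye(4); T[:3,:3]=R.from_quat(d['ori']).as_matrix(); T[:3,3]=d['tcp']; return T@d['T_tool_cam']
def cloud(d):
    K=d['mtx']; z=d['z_map']; v,u=np.mgrid[:z.shape[0],:z.shape[1]]
    P=np.stack([(u-K[0,2])/K[0,0]*z, -(v-K[1,2])/K[1,1]*z, -z, np.ones_like(z)],-1)
    W=(P@cam2world(d).T)[...,:3]; W[z==0]=np.nan; return W
E
python3 - <<'E'
from h import *
for n in ('scene','top'):
    d=snap(n,n+'0'); print(d['mtx'],d['extrinsics'].round(3),(d['z_map']==0).mean(), [k for k in d])
print(readout.read_state())
E
```

```text
pics
[[501.5568741    0.         272.95257892]
 [  0.         501.5568741  205.83892746]
 [  0.           0.           1.        ]] [[ 0.036  0.999 -0.015 -0.005]
 [-0.536  0.032  0.844  0.222]
 [ 0.844 -0.023  0.536 -1.779]
 [ 0.     0.     0.     1.   ]] 0.007980442176870748 ['color', 'z_map', 'mtx', 'extrinsics', 's']
[[499.14884707   0.         282.43952604]
 [  0.         499.14884707 207.86261016]
 [  0.           0.           1.        ]] [[-3.000e-03 -1.000e+00 -1.800e-02 -1.000e-03]
 [ 1.000e+00 -3.000e-03  2.800e-02 -5.670e-01]
 [-2.800e-02 -1.800e-02  9.990e-01 -1.198e+00]
 [ 0.000e+00  0.000e+00  0.000e+00  1.000e+00]] 0.003975340136054422 ['color', 'z_map', 'mtx', 'extrinsics', 's']
{'time_s': 0.1, 'q': array([-1.41326037e+00,  1.81467361e-01,  1.60789117e+00,  2.74735112e-05,
        1.35378622e+00, -2.06314731e-01]), 'qd': array([-0.00076738, -0.00016989, -0.00235129,  0.00083265, -0.00150323,
        0.00139749]), 'joint_efforts': array([ 6.33067139e-04, -4.45875478e+01, -3.52238166e+01, -2.87628936e-04,
        4.14581504e-03,  3.15734792e-05]), 'tcp_pos': array([ 0.20456778, -0.53686425,  0.23048203]), 'orientation': array([ 9.83497417e-01,  1.80920505e-01,  3.23337760e-05, -7.75491692e-04]), 'wrist_force': array([ 0.17087888,  0.04046118, -0.01061131]), 'torque': array([ 0.01666379, -0.05197313,  0.04297911]), 'gripper_force': 0.0, 'grip_width': 0.08565339641850264}
```

View pics/top0.png

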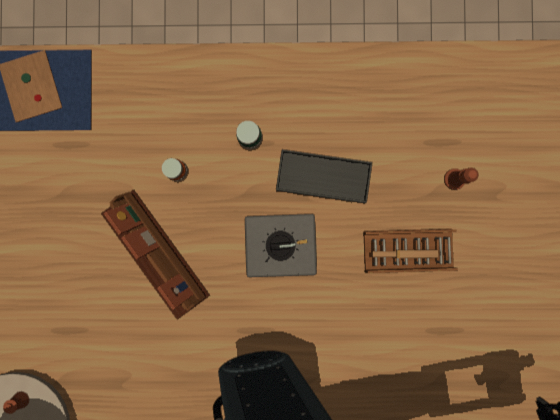

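View pics/scene0.png

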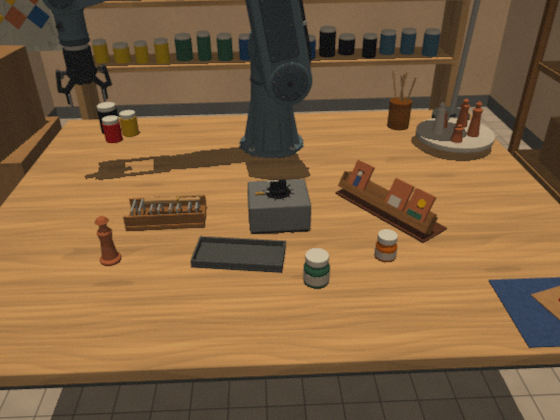

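The top view shows the easel at about (155,253), the dryer at (281,245), the tray at (324,176) and the rack at (409,250) with the tool across it. There appear to be three plaques. The jars are at (249,132) and (174,170), and the figurine is at (460,178). I'll enlarge these areas next.

Run:
```python
from h import *
t=load('top0');c=t['color'];s=load('scene0')['color']
def crop(c,u,v,w,h,W,H): return cv2.resize(c[v:v+h,u:u+w],(W,H),interpolation=cv2.INTER_CUBIC)
a=crop(c,95,185,120,140,340,400);b=crop(c,240,208,80,72,444,400)
e=crop(c,355,220,110,60,366,200);f=crop(s,330,155,115,80,288,200)
top=np.hstack([a,b]);bot=np.hstack([e,f]);bot=np.pad(bot,((0,0),(0,784-bot.shape[1]),(0,0)))
cv2.imwrite('pics/comp0.png',np.vstack([top,bot]))
W=cloud(t)
for (u,v) in [(30,300),(400,100),(262,225),(300,265),(281,245),(324,176),(409,253),(175,290),(148,240),(122,215),(249,132),(174,170)]:
    print((u,v),W[v-1:v+2,u-1:u+2].reshape(-1,3).mean(0).round(4))
W=cloud(load('scene0'))
for (u,v) in [(400,300),(250,210),(290,205)]: print(W[v,u].round(4))
```

```text
(30, 300) [ 0.344   0.6151 -0.001 ]
(400, 100) [ 8.293e-01 -2.903e-01 -1.000e-04]
(262, 225) [0.5261 0.042  0.0848]
(300, 265) [ 0.4358 -0.0436  0.0848]
(281, 245) [ 0.4825 -0.0016  0.1206]
(324, 176) [ 0.644  -0.1039  0.0049]
(409, 253) [ 0.4611 -0.293   0.0657]
(175, 290) [0.3792 0.2403 0.0802]
(148, 240) [0.4919 0.3086 0.0588]
(122, 215) [0.5499 0.3631 0.0779]
(249, 132) [0.7397 0.0721 0.0742]
(174, 170) [0.6541 0.2473 0.0638]
[8.141e-01 2.535e-01 2.000e-04]
[ 0.5528 -0.0724  0.0786]
[0.5426 0.0296 0.0833]
```

View pics/comp0.png

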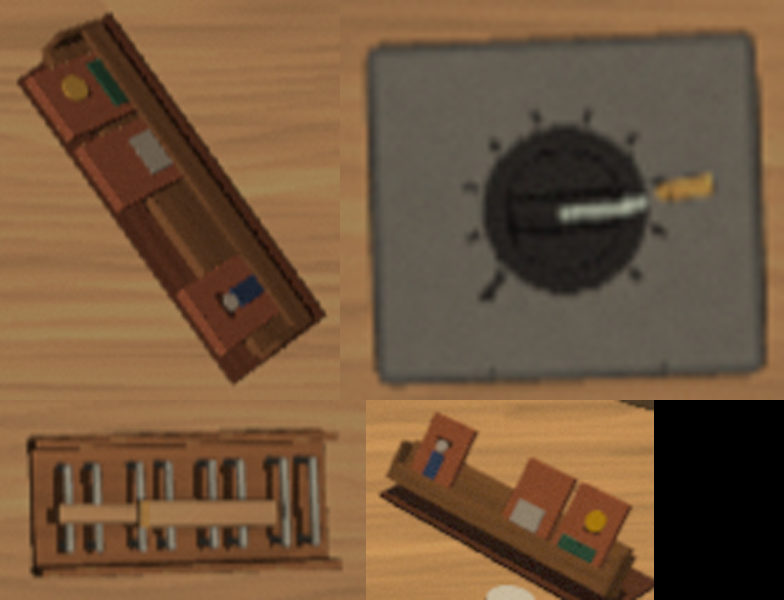

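Three plaques lean in the easel: two adjacent at its far end and one near its near end. The dial pointer points to image right (−y), near the clip, and the off tick is at lower left. The tool lies across the hoops of the three or so slots on the left side. Next I'll fit the geometry.

```bash
cat >> h.py <<'E'
def rect(P):
    (c,(w,h),a)=cv2.minAreaRect((P[:,:2]*1000).astype(np.float32)); 
    if w<h: w,h,a=h,w,a+90
    return np.round(c,1),round(w,1),round(h,1),round((a+90)%180-90,1)  # long axis angle deg
def reg(W,u0,u1,v0,v1,lo,hi,hsv=None,col=None):
    m=np.zeros(W.shape[:2],bool); m[v0:v1,u0:u1]=1
    m&=(W[...,2]>lo)&(W[...,2]<hi); return m
E
python3 - <<'E'
from h import *
t=load('top0');W=cloud(t)
def f(name,*a):
    m=reg(W,*a); n,l,st,_=cv2.connectedComponentsWithStats(m.astype(np.uint8)); k=1+np.argmax(st[1:,4]); P=W[l==k]; print(name,m.sum(),len(P),rect(P),'z',np.median(P[:,2]).round(4))
    return P
f('dryer',230,330,205,285,.08,.09)
f('tray rim',265,385,140,210,.015,.03)
f('bar',265,297,230,260,.11,.13)
f('tool',360,460,225,275,.061,.075)
f('rack all',355,470,222,280,.010,.075)
f('rack boards',355,470,222,280,.035,.05)
f('easel all',90,220,180,325,.008,.2)
# hoop points
m=reg(W,360,465,225,275,.047,.058);P=W[m];print(len(P),np.histogram(P[:,1],bins=np.arange(-.43,-.2,.004)))
g=t['color'].astype(int); hsv=cv2.cvtColor(t['color'],cv2.COLOR_BGR2HSV)
mw=np.zeros(m.shape,bool);mw[230:262,265:312]=1
dr=np.nanmean(W[reg(W,230,330,205,285,.08,.09)],0);
for nm,mm in (('white',mw&(hsv[...,1]<60)&(hsv[...,2]>150)),('clip',mw&(hsv[...,1]>100)&(hsv[...,2]>120))):
    print(nm,mm.sum(),W[mm].min(0).round(4),W[mm].max(0).round(4),W[mm].mean(0).round(4))
E
```

```text
dryer 3782 3781 (array([481.4,   0.9]), 159.3, 139.2, -88.3) z 0.0847
tray rim 586 586 (array([ 644.6, -102.2]), 220.2, 100.8, 81.6) z 0.0212
bar 133 133 (array([481.6,  -2.5]), 46.7, 14.1, -85.3) z 0.1198
tool 406 405 (array([ 459.9, -283.5]), 148.9, 16.4, 90.0) z 0.0645
rack all 3718 3718 (array([ 466.4, -303.7]), 211.3, 99.8, -87.8) z 0.0177
rack boards 630 269 (array([ 420.7, -304.3]), 208.4, 6.6, -88.5) z 0.0447
easel all 4287 4142 (array([455.6, 307.2]), 316.2, 93.2, 35.4) z 0.0559
543 (array([ 0,  0,  0,  0,  0,  0,  2,  1,  1, 18, 51, 13,  4,  2, 16, 46, 14,
        2,  2,  3,  5,  4, 27, 26,  0,  0,  1, 24, 27,  2,  3,  2,  2,  4,
        9, 38,  6,  4,  2, 10, 32, 11,  2,  0,  2,  1,  4, 33, 21,  2,  1,
        3, 25, 29,  1,  3,  1]), array([-0.43 , -0.426, -0.422, -0.418, -0.414, -0.41 , -0.406, -0.402,
       -0.398, -0.394, -0.39 , -0.386, -0.382, -0.378, -0.374, -0.37 ,
       -0.366, -0.362, -0.358, -0.354, -0.35 , -0.346, -0.342, -0.338,
       -0.334, -0.33 , -0.326, -0.322, -0.318, -0.314, -0.31 , -0.306,
       -0.302, -0.298, -0.294, -0.29 , -0.286, -0.282, -0.278, -0.274,
       -0.27 , -0.266, -0.262, -0.258, -0.254, -0.25 , -0.246, -0.242,
       -0.238, -0.234, -0.23 , -0.226, -0.222, -0.218, -0.214, -0.21 ,
       -0.206, -0.202]))
white 3 [ 0.4803 -0.0235  0.1196] [0.4825 0.0006 0.122 ] [ 0.4818 -0.0147  0.1205]
clip 34 [nan nan nan] [nan nan nan] [nan nan nan]
```

```bash
cat >> h.py <<'E'
def down(yaw): # tool z down, x at yaw deg
    return R.from_euler('z',yaw,degrees=True)*R.from_euler('x',180,degrees=True)
def pose():
    s=readout.read_state(); return np.array(s['tcp_pos']),R.from_quat(s['orientation']),s
def plan(p1,R1,o,rot_total=None,frac=.85,nmin=1,start=None):
    """rows from the measured pose; rot_total: rotvec in tool axes (rad) if the way round matters"""
    p,Q,s=pose() if start is None else (*start,None)
    rv=(Q.inv()*R1).as_rotvec() if rot_total is None else np.array(rot_total)
    n=max(nmin,int(np.ceil(max(np.linalg.norm(p1-p)/.04,np.abs(rv).max()/.12)/frac)))
    if s is not None: print('t',round(s['time_s'],1),'tcp',p.round(4),'q',np.round(s['q'],2),'n',n)
    rows=[]; cp,cq=p.copy(),Q
    for i in range(n):
        tgt=p+(p1-p)*(i+1)/n
        d=np.round(cq.inv().apply(tgt-cp)/.04,3); w=np.round(rv/n/.12,3)
        rows.append(f'{o:g} '+' '.join(f'{x:g}' for x in np.r_[d,w]+0.))
        cp=cp+cq.apply(d*.04); cq=cq*R.from_rotvec(w*.12)
    for i in range(0,n,5): print('; '.join(rows[i:i+5]))
    return cp,cq
E
python3 - <<'E'
from h import *
p,Q,s=pose(); x=Q.apply([1,0,0]); yaw=np.degrees(np.arctan2(x[1],x[0])); print(yaw)
plan(np.array([.4814,.0009,.25]),down(-85.3),1,rot_total=[0,0,np.radians(yaw+85.3)],frac=.8)
E
```

```text
20.846753842666903
t 0.1 tcp [ 0.2046 -0.5369  0.2305] q [-1.41  0.18  1.61  0.    1.35 -0.21] n 20
1 0.563 -0.505 -0.023 0 0 0.772; 1 0.513 -0.555 -0.024 0 0 0.772; 1 0.46 -0.6 -0.023 0 0 0.772; 1 0.402 -0.64 -0.024 0 0 0.772; 1 0.342 -0.675 -0.023 0 0 0.772
1 0.278 -0.703 -0.024 0 0 0.772; 1 0.211 -0.726 -0.023 0 0 0.772; 1 0.143 -0.742 -0.024 0 0 0.772; 1 0.074 -0.753 -0.023 0 0 0.772; 1 0.005 -0.756 -0.023 0 0 0.772
1 -0.066 -0.753 -0.024 0 0 0.772; 1 -0.136 -0.744 -0.023 0 0 0.772; 1 -0.203 -0.728 -0.024 0 0 0.772; 1 -0.27 -0.706 -0.023 0 0 0.772; 1 -0.334 -0.679 -0.024 0 0 0.772
1 -0.395 -0.644 -0.023 0 0 0.772; 1 -0.454 -0.605 -0.023 0 0 0.772; 1 -0.507 -0.561 -0.024 0 0 0.772; 1 -0.557 -0.511 -0.023 0 0 0.772; 1 -0.602 -0.457 -0.024 0 0 0.772
```

move_arm:
  increments: "1 0.56 -0.5 -0.02 0 0 0.77; 1 0.51 -0.55 -0.02 0 0 0.77; 1 0.46 -0.6 -0.02 0 0 0.77; 1 0.4 -0.64 -0.02 0 0 0.77; 1 0.34 -0.67 -0.02 0 0 0.77"

```text
time_s: 0.6
tcp_pos: [0.2738, -0.4022, 0.2349]
orientation: [0.999, -0.051, -0.0, -0.0]
wrist_force: [-0.0, 0.2, -0.7]
grip_width: 0.0854
gripper_force: 0.0
```

move_arm:
  increments: "1 0.28 -0.7 -0.02 0 0 0.77; 1 0.21 -0.73 -0.02 0 0 0.77; 1 0.14 -0.74 -0.02 0 0 0.77; 1 0.07 -0.75 -0.02 0 0 0.77; 1 0 -0.76 -0.02 0 0 0.77"

```text
time_s: 1.1
tcp_pos: [0.3423, -0.2675, 0.239]
orientation: [0.96, -0.278, -0.0, -0.0]
wrist_force: [0.2, -0.0, -0.1]
grip_width: 0.0854
gripper_force: 0.0
```

move_arm:
  increments: "1 -0.07 -0.75 -0.02 0 0 0.77; 1 -0.14 -0.74 -0.02 0 0 0.77; 1 -0.2 -0.73 -0.02 0 0 0.77; 1 -0.27 -0.71 -0.02 0 0 0.77; 1 -0.33 -0.68 -0.02 0 0 0.77"

```text
time_s: 1.6
tcp_pos: [0.4111, -0.1329, 0.2431]
orientation: [0.871, -0.491, -0.0, -0.0]
wrist_force: [0.2, 0.3, -0.0]
grip_width: 0.0851
gripper_force: 0.0
```

move_arm:
  increments: "1 -0.4 -0.64 -0.02 0 0 0.77; 1 -0.45 -0.6 -0.02 0 0 0.77; 1 -0.51 -0.56 -0.02 0 0 0.77; 1 -0.56 -0.51 -0.02 0 0 0.77; 1 -0.6 -0.46 -0.02 0 0 0.77"

```text
time_s: 2.1
tcp_pos: [0.4793, 0.0018, 0.247]
orientation: [0.736, -0.677, -0.0, 0.0]
wrist_force: [0.2, 0.2, -0.5]
grip_width: 0.0853
gripper_force: 0.0
```

move_arm:
  increments: "1 0 0 0 0 0 0; 1 0 0 0 0 0 0"

```text
time_s: 2.3
tcp_pos: [0.4789, 0.0009, 0.2468]
orientation: [0.738, -0.675, -0.0, 0.0]
wrist_force: [0.6, -0.6, -0.2]
grip_width: 0.0858
gripper_force: 0.0
```

Run:
```python
from h import *
p,Q,s=pose(); x=Q.apply([1,0,0]); print(p.round(4),np.degrees(np.arctan2(x[1],x[0])),Q.apply([0,0,1]).round(3),s['q'].round(3))
d=snap('wrist','w0'); print(d['T_tool_cam'].round(3),d['mtx'].round(1))
```

```text
[0.4789 0.0009 0.2468] -84.86112326362044 [-0.001 -0.    -1.   ] [-0.246 -0.053  1.822 -0.     1.373  2.806]
[[ 0.001  0.95   0.311  0.08 ]
 [ 1.    -0.001 -0.    -0.   ]
 [ 0.     0.311 -0.95  -0.142]
 [ 0.     0.     0.     1.   ]] [[350.6   0.  276.7]
 [  0.  350.6 207.6]
 [  0.    0.    1. ]]
```

View pics/w0.png

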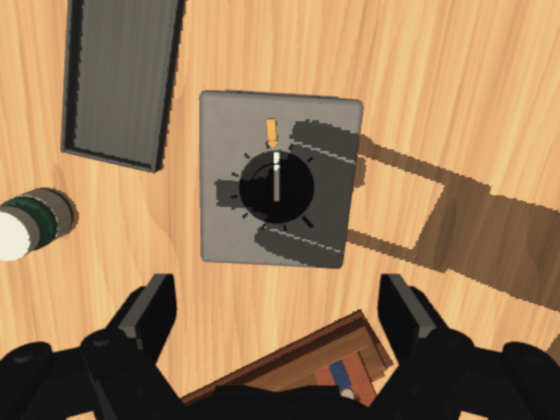

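The wrist view shows the dial centre at about (277,187), the pointer tip at (277,153), the clip from (271,119) to (273,148), and the off tick at (308,222).

Run:
```python
from h import *
d=load('w0');W=cloud(d)
mm=reg(W,190,370,80,280,.08,.09); print('dryer',rect(W[mm]),np.median(W[mm][:,2]))
m=reg(W,230,320,140,230,.112,.13);print('bar',rect(W[m]),W[m][:,2].mean())
c=np.array([.4814,.0009])
def at(u,v,z):
    K=d['mtx'];T=cam2world(d);ray=T[:3,:3]@np.array([(u-K[0,2])/K[0,0],-(v-K[1,2])/K[1,1],-1]);o=T[:3,3];return o+ray*(z-o[2])/ray[2]
for n,u,v,z in (('tip',277,153,.0895),('clip0',271.5,119,.091),('clip1',273,148,.091),('off',313,227,.085),('off1',303,217,.085)):
    P=at(u,v,z);e=P[:2]-c;print(n,W[int(v),int(u)].round(4),P.round(4),np.linalg.norm(e).round(4),np.degrees(np.arctan2(e[1],e[0])).round(1))
hsv=cv2.cvtColor(d['color'],cv2.COLOR_BGR2HSV);k=np.zeros(m.shape,bool);k[110:150,255:290]=1;k&=(hsv[...,1]>100)&(hsv[...,2]>150)
P=W[k];e=P[:,:2].mean(0)-c;print('clip',k.sum(),P.mean(0).round(4),np.linalg.norm(e),np.degrees(np.arctan2(e[1],e[0])))
plan(np.array([.4814,.0009,.102]),down(-85.0),1)
```

```text
dryer (array([479.6,   1.7]), 158.7, 139.0, -88.2) 0.08454835356145224
bar (array([479.9,  -1.7]), 47.9, 13.1, -84.6) 0.11954441600141576
tip [ 0.4815 -0.03    0.091 ] [ 0.4815 -0.0298  0.0895] 0.0307 -89.9
clip0 [ 0.489  -0.0575  0.0909] [ 0.4886 -0.0576  0.091 ] 0.0589 -83.0
clip1 [ 0.4852 -0.0331  0.0854] [ 0.4852 -0.0339  0.091 ] 0.035 -83.7
off [0.4416 0.037  0.0839] [0.4418 0.0365 0.085 ] 0.0533 138.0
off1 [0.4522 0.0277 0.0847] [0.4522 0.0276 0.085 ] 0.0396 137.6
clip 256 [nan nan nan] nan nan
t 2.4 tcp [4.787e-01 3.000e-04 2.469e-01] q [-0.25 -0.05  1.82 -0.    1.37  2.81] n 5
1 -0.002 -0.014 0.724 0.002 0 0.002; 1 -0.002 -0.015 0.724 0.002 0 0.002; 1 -0.002 -0.014 0.725 0.002 0 0.002; 1 -0.002 -0.014 0.724 0.002 0 0.002; 1 -0.002 -0.013 0.724 0.002 0 0.002
```

move_arm:
  increments: "1 -0.02 -0.05 0.72 0 0 0; 1 0 0 0.72 0 0 0; 1 0 0 0.72 0 0 0; 1 0 0 0.72 0 0 0; 1 0 0 0.72 0 0 0"

```text
time_s: 2.85
tcp_pos: [0.4806, 0.0002, 0.1023]
orientation: [0.737, -0.676, 0.0, 0.0]
wrist_force: [0.2, -0.8, -0.2]
grip_width: 0.0854
gripper_force: 0.0
```

move_arm:
  increments: "0 0 0 0 0 0 0; 0 0 0 0 0 0 0; 0 0 0 0 0 0 0; 0 0 0 0 0 0 0; 0 0 0 0 0 0 0"

```text
time_s: 3.35
tcp_pos: [0.4794, 0.001, 0.1044]
orientation: [0.737, -0.675, -0.001, 0.002]
wrist_force: [-15.3, -4.5, 39.7]
grip_width: 0.0128
gripper_force: 50.1
```

move_arm:
  increments: "0 0 0 0 0 0 0; 0 0 0 0 0 0 0; 0 0 0 0 0 0 0"

```text
time_s: 3.65
tcp_pos: [0.4795, 0.001, 0.1047]
orientation: [0.737, -0.675, -0.001, 0.002]
wrist_force: [-12.9, -3.1, 15.4]
grip_width: 0.0129
gripper_force: 59.4
```

move_arm:
  increments: "0 0 0.03 -0.06 0 0 0; 0 0 0 0 0 0 -0.4; 0 0 0 0 0 0 -0.9; 0 0 0 0 0 0 -0.9; 0 0 0 0 0 0 -0.9"

```text
time_s: 4.15
tcp_pos: [0.4796, 0.0011, 0.1049]
orientation: [0.85, -0.526, -0.0, 0.0]
wrist_force: [3.0, -2.4, -11.8]
grip_width: 0.0125
gripper_force: 61.2
```

move_arm:
  increments: "0 0 0 0 0 0 -0.9; 0 0 0 0 0 0 -0.9; 0 0 0 0 0 0 -0.9; 0 0 0 0 0 0 -0.9; 0 0 0 0 0 0 -0.9"

```text
time_s: 4.65
tcp_pos: [0.48, 0.0015, 0.105]
orientation: [0.96, -0.28, 0.0, -0.0]
wrist_force: [4.5, -0.9, -13.7]
grip_width: 0.0121
gripper_force: 61.0
```

Run:
```python
from h import *
p,Q,s=pose(); x=Q.apply([1,0,0]); print(p.round(4),np.degrees(np.arctan2(x[1],x[0])),s['q'].round(3),s['torque'])
```

```text
[0.48   0.0015 0.105 ] -32.53971349707781 [-2.450e-01  1.290e-01  1.947e+00  1.000e-03  1.065e+00  1.893e+00] [ 5.19531586e-04 -8.60724755e-01 -3.78412028e-02]
```

move_arm:
  increments: "0 0 0 0 0 0 -0.95; 0 0 0 0 0 0 -0.95; 0 0 0 0 0 0 -0.95; 0 0 0 0 0 0 -0.95; 0 0 0 0 0 0 -0.95"

```text
time_s: 5.15
tcp_pos: [0.48, 0.002, 0.105]
orientation: [1.0, 0.001, 0.0, -0.001]
wrist_force: [5.0, 0.9, -13.3]
grip_width: 0.0126
gripper_force: 61.0
```

move_arm:
  increments: "0 0 0 0 0 0 -0.95; 0 0 0 0 0 0 -0.95; 0 0 0 0 0 0 -0.95; 0 0 0 0 0 0 -0.95; 0 0 0 0 0 0 -0.95"

```text
time_s: 5.65
tcp_pos: [0.4799, 0.0025, 0.105]
orientation: [0.959, 0.282, 0.001, -0.001]
wrist_force: [5.3, 4.0, -12.1]
grip_width: 0.0123
gripper_force: 61.2
```

move_arm:
  increments: "0 0 0 0 0 0 -0.95; 0 0 0 0 0 0 -0.95; 0 0 0 0 0 0 -0.95; 0 0 0 0 0 0 -0.95; 0 0 0 0 0 0 -0.95"

```text
time_s: 6.15
tcp_pos: [0.4794, 0.0029, 0.1049]
orientation: [0.841, 0.541, 0.0, -0.001]
wrist_force: [2.4, 5.3, -9.9]
grip_width: 0.0123
gripper_force: 61.5
```

move_arm:
  increments: "0 0 0 0 0 0 -0.95; 0 0 0 0 0 0 -0.95; 0 0 0 0 0 0 -0.95; 0 0 0 0 0 0 -0.95; 0 0 0 0 0 0 -0.95"

```text
time_s: 6.65
tcp_pos: [0.4788, 0.0029, 0.1049]
orientation: [0.655, 0.755, 0.0, -0.002]
wrist_force: [-0.4, 6.0, -8.1]
grip_width: 0.0125
gripper_force: 61.8
```

move_arm:
  increments: "0 0 0 0 0 0 -0.95; 0 0 0 0 0 0 -0.95; 0 0 0 0 0 0 -0.95; 0 0 0 0 0 0 -0.5; 0 0 0 0 0 0 0"

```text
time_s: 7.15
tcp_pos: [0.4785, 0.0027, 0.1049]
orientation: [0.493, 0.87, 0.0, -0.002]
wrist_force: [-1.3, 5.0, -6.4]
grip_width: 0.0124
gripper_force: 61.9
```

Run:
```python
from h import *
p,Q,s=pose(); x=Q.apply([1,0,0]); print(p.round(4),np.degrees(np.arctan2(x[1],x[0])),s['q'].round(3),s['torque'])
```

```text
[0.4785 0.0027 0.1049] 120.92806792217596 [-0.244  0.128  1.948  0.002  1.068 -0.785] [ 0.85630555  0.32145468 -0.01236993]
```

move_arm:
  increments: "0 0 0 0 0 0 -0.8; 0 0 0 0 0 0 -0.8; 0 0 0 0 0 0 -0.5; 0 0 0 0 0 0 0"

```text
time_s: 7.55
tcp_pos: [0.4783, 0.0026, 0.1049]
orientation: [0.38, 0.925, 0.0, -0.002]
wrist_force: [-2.6, 3.7, -5.3]
grip_width: 0.0122
gripper_force: 62.0
```

Run:
```python
from h import *
p,Q,s=pose(); x=Q.apply([1,0,0]); print(p.round(4),np.degrees(np.arctan2(x[1],x[0])),s['q'].round(3),s['torque'])
```

```text
[0.4783 0.0026 0.1049] 135.3417985557279 [-2.440e-01  1.280e-01  1.948e+00  1.000e-03  1.068e+00 -1.036e+00] [0.72917691 0.46606382 0.02331792]
```

Run:
```python
from h import *
p,Q,s=pose(); x=Q.apply([1,0,0]); yaw=np.degrees(np.arctan2(x[1],x[0]))
p1=p+[0,0,.115]
plan(np.array([.460,-.303,.22]),down(90),1,start=(p1,Q))
```

```text
1 -0.504 -0.576 -0.002 -0.002 -0.003 0.659; 1 -0.549 -0.533 -0.001 -0.002 -0.003 0.659; 1 -0.588 -0.489 -0.002 -0.002 -0.003 0.659; 1 -0.626 -0.441 -0.001 -0.002 -0.003 0.659; 1 -0.658 -0.39 -0.001 -0.002 -0.003 0.659
1 -0.687 -0.337 -0.002 -0.002 -0.003 0.659; 1 -0.712 -0.282 0 -0.002 -0.003 0.659; 1 -0.732 -0.224 -0.001 -0.002 -0.003 0.659; 1 -0.747 -0.166 -0.001 -0.002 -0.003 0.659; 1 -0.758 -0.106 0 -0.002 -0.003 0.659
```

move_arm:
  increments: "1 0 0 0 0 0 0; 1 0 0 0 0 0 0; 1 0 0 0 0 0 0; 1 0 0 0 0 0 0; 1 0 0 -0.4 0 0 0"

```text
time_s: 8.05
tcp_pos: [0.4787, 0.0014, 0.1205]
orientation: [0.38, 0.925, -0.0, -0.002]
wrist_force: [-0.2, -1.1, 0.5]
grip_width: 0.0831
gripper_force: 0.0
```

move_arm:
  increments: "1 0 0 -0.6 0 0 0; 1 0 0 -0.9 0 0 0; 1 0 0 -0.9 0 0 0; 1 0 0 0 0 0 0"

```text
time_s: 8.45
tcp_pos: [0.4834, 0.0004, 0.2235]
orientation: [0.38, 0.925, 0.001, 0.005]
wrist_force: [0.4, -1.0, 0.3]
grip_width: 0.0855
gripper_force: 0.0
```

move_arm:
  increments: "1 -0.5 -0.58 0 0 0 0.66; 1 -0.55 -0.53 0 0 0 0.66; 1 -0.59 -0.49 0 0 0 0.66; 1 -0.63 -0.44 0 0 0 0.66; 1 -0.66 -0.39 0 0 0 0.66"

```text
time_s: 8.95
tcp_pos: [0.4704, -0.1529, 0.2173]
orientation: [0.556, 0.831, -0.0, -0.0]
wrist_force: [0.2, 0.1, 0.4]
grip_width: 0.0851
gripper_force: 0.0
```

move_arm:
  increments: "1 -0.69 -0.34 0 0 0 0.66; 1 -0.71 -0.28 0 0 0 0.66; 1 -0.73 -0.22 0 0 0 0.66; 1 -0.75 -0.17 0 0 0 0.66; 1 -0.76 -0.1 0 0 0 0.66"

```text
time_s: 9.45
tcp_pos: [0.4612, -0.3059, 0.2171]
orientation: [0.709, 0.705, -0.0, -0.0]
wrist_force: [-0.1, 0.3, 0.2]
grip_width: 0.0856
gripper_force: 0.0
```

Run:
```python
from h import *
p,Q,s=pose();print(Q.apply([0,0,1]).round(4))
d=snap('wrist','w1');W=cloud(d); c=d['color']
snap('top','top1')
for lo,hi,nm in ((.061,.072,'tool'),(.010,.075,'rack'),(.02,.075,'rackhi')):
    m=(W[...,2]>lo)&(W[...,2]<hi)&(W[...,0]>.39)&(W[...,0]<.55)&(W[...,1]<-.18)&(W[...,1]>-.43)
    n,l,st,_=cv2.connectedComponentsWithStats(m.astype(np.uint8));P=W[l==1+np.argmax(st[1:,4])];print(nm,len(P),rect(P))
m=(W[...,2]>.047)&(W[...,2]<.058)&(abs(W[...,0]-.466)<.03)&(W[...,1]<-.2)&(W[...,1]>-.41);P=W[m]
h,e=np.histogram(P[:,1],bins=np.arange(-.41,-.2,.003));print([(round(float(a),3),int(b)) for a,b in zip(e,h) if b>30])
t=load('top1')['color'][205:285,235:325]
b=np.hstack([cv2.resize(c,(500,375)),cv2.resize(t,(300,267))[:375]] if 0 else [cv2.resize(c,(500,375)),np.pad(cv2.resize(t,(300,267)),((0,108),(0,0),(0,0)))]);cv2.imwrite('pics/c1.png',b)
```

```text
[-3.e-04  2.e-04 -1.e+00]Traceback (most recent call last):
  File "<stdin>", line 3, in <module>
  File "h.py", line 14, in cloud
    W=(P@cam2world(d).T)[...,:3]; W[z==0]=np.nan; return W
         ~~~~~~~~~^^^
  File "h.py", line 10, in cam2world
    T=np.eye(4); T[:3,:3]=R.from_quat(d['ori']).as_matrix(); T[:3,3]=d['tcp']; return T@d['T_tool_cam']
                                      ~^^^^^^^
KeyError: 'ori'
```

Run:
```python
from h import *
d=load('w1');W=cloud(d); c=d['color']
snap('top','top1')
for lo,hi,nm in ((.061,.072,'tool'),(.010,.075,'rack'),(.02,.075,'rackhi')):
    m=(W[...,2]>lo)&(W[...,2]<hi)&(W[...,0]>.39)&(W[...,0]<.55)&(W[...,1]<-.18)&(W[...,1]>-.43)
    n,l,st,_=cv2.connectedComponentsWithStats(m.astype(np.uint8));P=W[l==1+np.argmax(st[1:,4])];print(nm,len(P),rect(P))
m=(W[...,2]>.047)&(W[...,2]<.058)&(abs(W[...,0]-.466)<.03)&(W[...,1]<-.2)&(W[...,1]>-.41);P=W[m]
h,e=np.histogram(P[:,1],bins=np.arange(-.41,-.2,.003));print([(round(float(a),3),int(b)) for a,b in zip(e,h) if b>30])
t=load('top1')['color'][205:285,235:325]
b=np.hstack([cv2.resize(c,(500,375)),np.pad(cv2.resize(t,(300,267)),((0,108),(0,0),(0,0)))]);cv2.imwrite('pics/c1.png',b)
```

```text
tool 3086 (array([ 458. , -283.3]), 149.5, 18.0, -89.9)
rack 22074 (array([ 463.3, -302.5]), 209.8, 96.2, -88.4)
rackhi 6674 (array([ 463.3, -299.2]), 181.9, 61.8, -88.4)
[(-0.392, 31), (-0.389, 179), (-0.386, 166), (-0.371, 92), (-0.368, 217), (-0.365, 88), (-0.341, 68), (-0.338, 153), (-0.335, 51), (-0.32, 112), (-0.317, 147), (-0.29, 126), (-0.287, 153), (-0.272, 60), (-0.269, 149), (-0.266, 93), (-0.242, 73), (-0.239, 199), (-0.236, 90), (-0.221, 173), (-0.218, 179)]
```

View pics/c1.png

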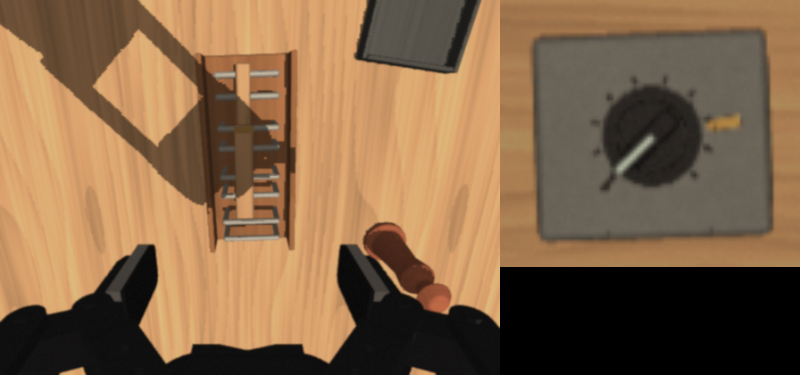

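The dial pointer is now on the thick off tick. The tool is still across the hoops, and both views agree on slot y = −0.378, −0.328, −0.278 and −0.229. Now I'll grasp the tool.

move_arm:
  increments: "1 0.07 -0.05 0.8 0 0 -0.04; 1 0 0 0.8 0 0 0; 1 0 0 0.8 0 0 0; 1 0 0 0.8 0 0 0; 1 0 0 0.8 0 0 0"

```text
time_s: 10.05
tcp_pos: [0.4595, -0.301, 0.0562]
orientation: [0.705, 0.709, 0.0, -0.0]
wrist_force: [-0.1, -0.4, 0.1]
grip_width: 0.0852
gripper_force: 0.0
```

move_arm:
  increments: "0.4 0 0 0 0 0 0; 0.4 0 0 0 0 0 0; 0 0 0 0 0 0 0; 0 0 0 0 0 0 0; 0 0 0 0 0 0 0"

```text
time_s: 10.55
tcp_pos: [0.4608, -0.3028, 0.0597]
orientation: [0.706, 0.708, 0.0, 0.002]
wrist_force: [1.6, -0.1, 4.4]
grip_width: 0.0154
gripper_force: 58.4
```

move_arm:
  increments: "0 0 0 0 0 0 0; 0 0 0 0 0 0 0; 0 0 0 0 0 0 0"

```text
time_s: 10.85
tcp_pos: [0.4608, -0.3028, 0.0597]
orientation: [0.706, 0.708, 0.0, 0.002]
wrist_force: [-0.8, 1.4, 7.1]
grip_width: 0.0155
gripper_force: 58.8
```

Run:
```python
from h import *
p,Q,s=pose()
e=plan(np.array([.6418,-.1214,.13]),down(81.6),0,start=(p+[0,0,.08],Q))
plan(np.array([.6418,-.1214,.016]),down(81.6),0,start=e)
```

```text
0 0.565 0.568 0.03 0.003 0.002 0.157; 0 0.575 0.557 0.031 0.003 0.002 0.157; 0 0.586 0.546 0.03 0.003 0.002 0.157; 0 0.595 0.535 0.03 0.003 0.002 0.157; 0 0.606 0.523 0.031 0.003 0.002 0.157
0 0.616 0.512 0.03 0.003 0.002 0.157; 0 0.625 0.501 0.03 0.003 0.002 0.157; 0 0.634 0.488 0.03 0.003 0.002 0.157
0 0 0 0.713 0 0.001 0; 0 0 0 0.712 0 0.001 0; 0 0.001 0 0.713 0 0.001 0; 0 0 0 0.712 0 0.001 0
```

move_arm:
  increments: "0 0 0 -0.4 0 0 0; 0 0 0 -0.8 0 0 0; 0 0 0 -0.8 0 0 0"

```text
time_s: 11.15
tcp_pos: [0.4593, -0.3014, 0.1386]
orientation: [0.706, 0.708, 0.0, -0.0]
wrist_force: [-0.1, -1.2, 1.0]
grip_width: 0.0153
gripper_force: 58.8
```

move_arm:
  increments: "0 0.57 0.57 0.03 0 0 0.16; 0 0.58 0.56 0.03 0 0 0.16; 0 0.59 0.55 0.03 0 0 0.16; 0 0.6 0.54 0.03 0 0 0.16; 0 0.61 0.52 0.03 0 0 0.16"

```text
time_s: 11.65
tcp_pos: [0.5743, -0.1867, 0.1324]
orientation: [0.739, 0.673, 0.0, 0.001]
wrist_force: [-0.5, 0.0, 0.3]
grip_width: 0.0157
gripper_force: 58.8
```

move_arm:
  increments: "0 0.62 0.51 0.03 0 0 0.16; 0 0.62 0.5 0.03 0 0 0.16; 0 0.63 0.49 0.03 0 0 0.16; 0 0 0 0 0 0 0"

```text
time_s: 12.05
tcp_pos: [0.6434, -0.1169, 0.1286]
orientation: [0.757, 0.653, 0.001, 0.0]
wrist_force: [-0.5, -0.0, -0.5]
grip_width: 0.0154
gripper_force: 58.8
```

Run:
```python
from h import *
p,Q,s=pose();print(p.round(4),Q.as_quat().round(3))
d=snap('scene','s1'); t=snap('top','top2')
b=np.hstack([cv2.resize(d['color'][150:300,140:340],(533,400)),cv2.resize(t['color'][130:220,260:320],(267,400))]);cv2.imwrite('pics/c2.png',b)
plan(np.array([.6418,-.1214,.016]),down(81.6),0)
```

```text
[ 0.6434 -0.1169  0.1286] [0.757 0.653 0.001 0.   ]
t 12.2 tcp [ 0.6414 -0.1194  0.1283] q [-0.37  0.45  1.48 -0.    1.21 -0.22] n 4
0 -0.012 0.004 0.702 0 0.001 -0.003; 0 -0.012 0.004 0.701 0 0.001 -0.003; 0 -0.012 0.005 0.702 0 0.001 -0.003; 0 -0.012 0.004 0.702 0 0.001 -0.003
```

View pics/c2.png

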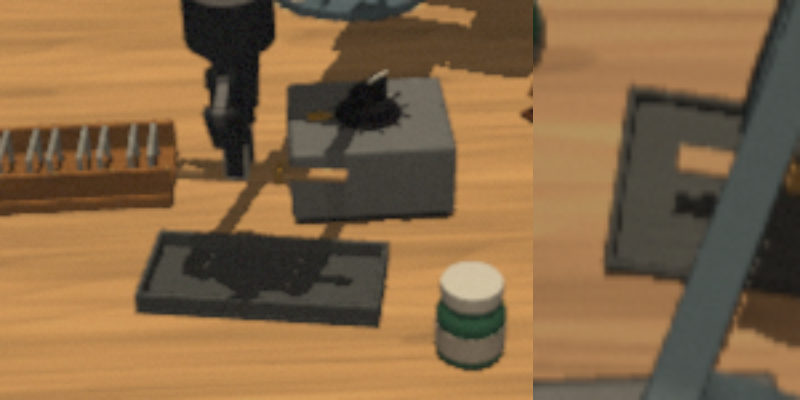

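The tool is held level above the tray. Next I lower it and release.

move_arm:
  increments: "0 -0.05 0.02 0.8 0 0 0; 0 0 0 0.8 0 0 0; 0 0 0 0.7 0 0 0; 0 0 0 0.35 0 0 0; 0 0 0 0.15 0 0 0"

```text
time_s: 12.65
tcp_pos: [0.6403, -0.1225, 0.0147]
orientation: [0.758, 0.652, -0.001, -0.001]
wrist_force: [-0.2, -0.2, 0.4]
grip_width: 0.0156
gripper_force: 58.9
```

move_arm:
  increments: "0.45 0 0 0 0 0 0; 0.45 0 0 0 0 0 0; 0.45 0 0 0 0 0 0; 0.45 0 0 -0.3 0 0 0; 0.45 0 0 -0.9 0 0 0"

```text
time_s: 13.15
tcp_pos: [0.6392, -0.1211, 0.0621]
orientation: [0.758, 0.652, -0.002, -0.003]
wrist_force: [0.3, 0.1, -1.1]
grip_width: 0.0385
gripper_force: 0.0
```

move_arm:
  increments: "1 0 0 -0.9 0 0 0; 1 0 0 -0.9 0 0 0; 1 0 0 -0.9 0 0 0; 1 0 0 -0.9 0 0 0; 1 0 0 0 0 0 0"

```text
time_s: 13.65
tcp_pos: [0.6454, -0.1232, 0.2172]
orientation: [0.758, 0.652, 0.003, 0.006]
wrist_force: [0.4, 0.0, 0.9]
grip_width: 0.0851
gripper_force: 0.0
```

Run:
```python
from h import *
d=snap('wrist','w2');d=load('w2');W=cloud(d);hsv=cv2.cvtColor(d['color'],cv2.COLOR_BGR2HSV)
m=(hsv[...,1]>70)&(hsv[...,2]>90)&(W[...,2]>.008)&(W[...,2]<.03)&(abs(W[...,0]-.645)<.06)&(abs(W[...,1]+.1)<.12)
n,l,st,_=cv2.connectedComponentsWithStats(m.astype(np.uint8));P=W[l==1+np.argmax(st[1:,4])];print(len(P),rect(P),np.percentile(P[:,2],[5,50,95]))
p,Q,s=pose();print(p.round(3),s['q'].round(2))
# easel/plaques from the top image
t=load('top0');W=cloud(t)
m=reg(W,90,220,180,325,.008,.2);P=W[m]
yaw=np.radians(-56);print('yaw check')
for deg in np.arange(-58,-50,.5):
    a=np.radians(deg);ex=np.array([np.cos(a),np.sin(a)]);ey=np.array([-np.sin(a),np.cos(a)])
    X=P[:,:2]@ex;Y=P[:,:2]@ey;print(deg,np.percentile(X,[.5,99.5]).round(4),np.percentile(Y,[.5,99.5]).round(4),(np.ptp(np.percentile(X,[.5,99.5]))*1000).round(1))
```

```text
2335 (array([ 643.8, -103.5]), 148.5, 17.9, 81.4) [0.01296423 0.01589367 0.01759487]
[ 0.644 -0.123  0.214] [-0.37  0.36  1.41  0.    1.35 -0.22]
yaw check
-58.0 [-0.064   0.0352] [0.3972 0.7061] 99.2
-57.5 [-0.0591  0.039 ] [0.3972 0.706 ] 98.2
-57.0 [-0.0543  0.0428] [0.3972 0.7061] 97.1
-56.5 [-0.0496  0.0465] [0.3971 0.7061] 96.1
-56.0 [-0.0446  0.0506] [0.3967 0.7061] 95.2
-55.5 [-0.0401  0.055 ] [0.3966 0.7059] 95.1
-55.0 [-0.0353  0.0592] [0.3964 0.7057] 94.4
-54.5 [-0.0304  0.0638] [0.3961 0.7055] 94.2
-54.0 [-0.0258  0.0688] [0.3956 0.7051] 94.5
-53.5 [-0.0213  0.0738] [0.3953 0.7047] 95.1
-53.0 [-0.0168  0.0783] [0.395  0.7043] 95.2
-52.5 [-0.0124  0.083 ] [0.3946 0.7038] 95.4
-52.0 [-0.0081  0.0884] [0.3942 0.7032] 96.5
-51.5 [-0.0037  0.0936] [0.3938 0.7027] 97.3
-51.0 [0.0006 0.0995] [0.3933 0.702 ] 98.9
-50.5 [0.0044 0.1054] [0.3928 0.7012] 101.0
```

```bash
cat >> h.py <<'E'
a=np.radians(-54.5); EX=np.array([np.cos(a),np.sin(a),0]); EY=np.array([-np.sin(a),np.cos(a),0]); EZ=np.array([0,0,1.])
U=-EX*.5+EZ*np.cos(np.pi/6); N=EX*np.cos(np.pi/6)+EZ*.5
REASEL=R.from_matrix(np.stack([EY,np.cross(-U,EY),-U],1))
def plaques(W,c):
    b=c[...,0].astype(int);rr=c[...,2].astype(int)
    h=cv2.cvtColor(c,cv2.COLOR_BGR2HSV)
    X=W@EX;Y=W@EY;Un=W@U;Nn=W@N
    m=(X>-.06)&(X<.1)&(Y>.38)&(Y<.72)&(W[...,2]>.055)
    return m,X,Y,Un,Nn
E
python3 - <<'E'
from h import *
for nm in ('top0','scene0'):
    d=load(nm);W=cloud(d);m,X,Y,Un,Nn=plaques(W,d['color'])
    # high points: free upper part
    mm=m&(W[...,2]>.075)
    n,l,st,_=cv2.connectedComponentsWithStats(mm.astype(np.uint8))
    for k in range(1,n):
        if st[k,4]<25: continue
        q=l==k;f=lambda A:np.percentile(A[q],[2,50,98]).round(4)
        print(nm,st[k],'X',f(X),'Y',f(Y),'U',f(Un),'N',f(Nn),'z',f(W[...,2]))
    h,e=np.histogram(Nn[m],bins=np.arange(-.02,.12,.004));print([(round(float(a),3),int(b)) for a,b in zip(e,h) if b>15])
E
```

```text
top0 [104 207  28  27 386] X [-0.0019  0.0118  0.0243] Y [0.6237 0.6534 0.6823] U [0.0539 0.0747 0.0882] N [0.0476 0.0568 0.0613] z [0.0756 0.0929 0.1043]
top0 [121 232  28  27 382] X [-0.0013  0.0122  0.0243] Y [0.556  0.5848 0.6136] U [0.0541 0.075  0.0884] N [0.0485 0.0569 0.0604] z [0.0764 0.0935 0.1046]
top0 [157 281  26  28 380] X [0.0004 0.0139 0.0264] Y [0.4186 0.4465 0.4754] U [0.0534 0.0741 0.088 ] N [0.0498 0.0584 0.0633] z [0.0764 0.0936 0.105 ]
[(0.036, 34), (0.04, 61), (0.044, 140), (0.048, 208), (0.052, 300), (0.056, 1062), (0.06, 292), (0.064, 25)]
scene0 [352 159  23  19 244] X [0.0035 0.0159 0.0281] Y [0.4158 0.4482 0.4755] U [0.0523 0.0707 0.0877] N [0.0516 0.0591 0.0644] z [0.0757 0.0908 0.1049]
scene0 [389 178  47  31 628] X [0.0026 0.0139 0.0262] Y [0.5569 0.6244 0.6813] U [0.0531 0.0713 0.0885] N [0.0502 0.0577 0.0631] z [0.0756 0.0905 0.1049]
[(0.04, 16), (0.044, 75), (0.048, 114), (0.052, 296), (0.056, 725), (0.06, 367), (0.064, 47)]
```

```bash
cat >> h.py <<'E'
def ept(u,n,y): return U*u+N*n+EY*y
E
python3 - <<'E'
from h import *
g=ept(.0605,.0537,.447); pre=ept(.0605+.11,.0537,.447); print(g,pre,np.degrees(REASEL.as_rotvec()))
p,Q,s=pose(); e=plan(pre+[0,0,.03],REASEL,.5,frac=.75);
E
```

```text
[0.37334929 0.24634031 0.07924454] [0.34141063 0.29111667 0.17450733] [143.77023975  46.02121658  12.33134782]
t 13.7 tcp [ 0.644  -0.1227  0.2138] q [-0.37  0.36  1.41  0.    1.35 -0.22] n 18
0.5 0.506 -0.501 0.008 -0.225 -0.098 0.362; 0.5 0.483 -0.523 -0.013 -0.225 -0.098 0.362; 0.5 0.46 -0.543 -0.032 -0.225 -0.098 0.362; 0.5 0.436 -0.561 -0.052 -0.225 -0.098 0.362; 0.5 0.41 -0.577 -0.072 -0.225 -0.098 0.362
0.5 0.384 -0.593 -0.093 -0.225 -0.098 0.362; 0.5 0.356 -0.606 -0.114 -0.225 -0.098 0.362; 0.5 0.329 -0.618 -0.134 -0.225 -0.098 0.362; 0.5 0.3 -0.627 -0.155 -0.225 -0.098 0.362; 0.5 0.27 -0.635 -0.175 -0.225 -0.098 0.362
0.5 0.24 -0.641 -0.195 -0.225 -0.098 0.362; 0.5 0.21 -0.646 -0.215 -0.225 -0.098 0.362; 0.5 0.18 -0.648 -0.235 -0.225 -0.098 0.362; 0.5 0.148 -0.648 -0.255 -0.225 -0.098 0.362; 0.5 0.117 -0.647 -0.273 -0.225 -0.098 0.362
0.5 0.086 -0.644 -0.293 -0.225 -0.098 0.362; 0.5 0.054 -0.639 -0.31 -0.225 -0.098 0.362; 0.5 0.023 -0.631 -0.328 -0.225 -0.098 0.362
```

move_arm:
  increments: "0.5 0.51 -0.5 0.01 -0.23 -0.1 0.36; 0.5 0.48 -0.52 -0.01 -0.23 -0.1 0.36; 0.5 0.46 -0.54 -0.03 -0.23 -0.1 0.36; 0.5 0.44 -0.56 -0.05 -0.23 -0.1 0.36; 0.5 0.41 -0.58 -0.07 -0.23 -0.1 0.36"

```text
time_s: 14.2
tcp_pos: [0.5565, -0.006, 0.2054]
orientation: [0.822, 0.564, 0.022, 0.072]
wrist_force: [0.9, 0.6, 0.1]
grip_width: 0.0426
gripper_force: 0.0
```

move_arm:
  increments: "0.5 0.38 -0.59 -0.09 -0.23 -0.1 0.36; 0.5 0.36 -0.61 -0.11 -0.23 -0.1 0.36; 0.5 0.33 -0.62 -0.13 -0.23 -0.1 0.36; 0.5 0.3 -0.63 -0.15 -0.22 -0.1 0.36; 0.5 0.27 -0.63 -0.17 -0.22 -0.1 0.36"

```text
time_s: 14.7
tcp_pos: [0.4723, 0.1085, 0.2027]
orientation: [0.872, 0.467, 0.043, 0.141]
wrist_force: [0.0, 0.7, -0.1]
grip_width: 0.0432
gripper_force: 0.0
```

move_arm:
  increments: "0.5 0.24 -0.64 -0.2 -0.22 -0.1 0.36; 0.5 0.21 -0.65 -0.22 -0.22 -0.1 0.36; 0.5 0.18 -0.65 -0.24 -0.22 -0.1 0.36; 0.5 0.15 -0.65 -0.25 -0.22 -0.1 0.36; 0.5 0.12 -0.65 -0.27 -0.22 -0.1 0.36"

```text
time_s: 15.2
tcp_pos: [0.388, 0.2236, 0.2011]
orientation: [0.907, 0.362, 0.063, 0.207]
wrist_force: [0.2, 0.6, -0.1]
grip_width: 0.0425
gripper_force: 0.0
```

move_arm:
  increments: "0.5 0.09 -0.64 -0.29 -0.22 -0.1 0.36; 0.5 0.05 -0.64 -0.31 -0.22 -0.1 0.36; 0.5 0.02 -0.63 -0.33 -0.22 -0.1 0.36; 0.5 0 0 0 0 0 0; 0.5 0 0 0 0 0 0"

```text
time_s: 15.7
tcp_pos: [0.3381, 0.2918, 0.1998]
orientation: [0.92, 0.299, 0.074, 0.244]
wrist_force: [-0.2, -0.4, 0.2]
grip_width: 0.0429
gripper_force: 0.0
```

Run:
```python
from h import *
p,Q,s=pose(); print((np.array([U,N,EY])@p).round(4),s['q'].round(2),np.degrees((Q.inv()*REASEL).as_rotvec()).round(2))
snap('wrist','w3');d=load('w3');W=cloud(d);m,X,Y,Un,Nn=plaques(W,d['color'])
mm=m&(W[...,2]>.075)&(W[...,2]<.11)
n,l,st,_=cv2.connectedComponentsWithStats(mm.astype(np.uint8))
for k in range(1,n):
    if st[k,4]<60: continue
    q=l==k;f=lambda A:np.percentile(A[q],[2,50,98]).round(4)
    print(st[k],'Y',f(Y),'U',f(Un),'N',f(Nn),'z',f(W[...,2]))
g=ept(.0605,.0537,.447);plan(g,REASEL,.5,frac=.7)
```

```text
[0.1936 0.0642 0.4447] [ 0.79  0.07  1.89 -0.52  1.33  1.9 ] [-0.42  0.35  0.56]
[251   0  21  49 872] Y [0.5549 0.5674 0.5828] U [0.0568 0.0871 0.0887] N [0.0458 0.0514 0.0569] z [0.077  0.1004 0.1035]
[ 254  155   20   85 1322] Y [0.4183 0.4501 0.4765] U [0.0593 0.0864 0.088 ] N [0.0469 0.0526 0.0591] z [0.0791 0.1003 0.1034]
t 15.8 tcp [0.3385 0.2913 0.2   ] q [ 0.79  0.07  1.89 -0.52  1.33  1.9 ] n 5
0.5 0.016 -0.051 0.665 -0.012 0.011 0.014; 0.5 0.015 -0.051 0.665 -0.012 0.011 0.014; 0.5 0.014 -0.053 0.665 -0.012 0.011 0.014; 0.5 0.013 -0.054 0.665 -0.012 0.011 0.014; 0.5 0.012 -0.054 0.665 -0.012 0.011 0.014
```

View pics/w3.png

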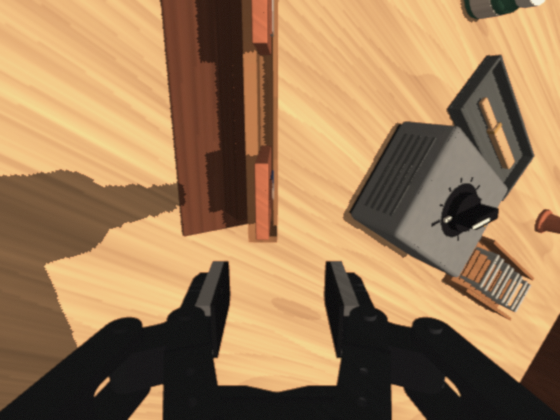

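The wrist view shows the nearest plaque edge-on at columns 254–274, rows 155–240, midway between the open fingers' tracks once shifted. It agrees with the top and scene views to about 1 mm, so I'm going in.

move_arm:
  increments: "0.5 0.02 -0.06 0.66 -0.06 0.05 0.07; 0.5 0.01 -0.06 0.66 0 0 0; 0.5 0.01 -0.06 0.66 0 0 0; 0.5 0.01 -0.05 0.66 0 0 0; 0.5 0.01 -0.05 0.66 0 0 0"

```text
time_s: 16.25
tcp_pos: [0.3739, 0.2457, 0.0797]
orientation: [0.921, 0.293, 0.079, 0.246]
wrist_force: [0.1, 0.1, 0.4]
grip_width: 0.0428
gripper_force: 0.0
```

move_arm:
  increments: "0.5 0 0 0 0 0 0; 0.5 0 0 0 0 0 0"

```text
time_s: 16.45
tcp_pos: [0.3734, 0.2464, 0.0806]
orientation: [0.92, 0.293, 0.078, 0.247]
wrist_force: [-0.5, 0.8, 0.7]
grip_width: 0.0425
gripper_force: 0.0
```

Run:
```python
from h import *
p,Q,s=pose(); print((np.array([U,N,EY])@p).round(4),s['q'].round(2),np.degrees((Q.inv()*REASEL).as_rotvec()).round(2))
```

```text
[0.0617 0.0544 0.447 ] [ 0.68  0.23  2.   -0.62  1.04  1.99] [-0.01  0.1  -0.18]
```

move_arm:
  increments: "0.5 0 -0.03 0.02 0 0 0; 0 0 0 0 0 0 0; 0 0 0 0 0 0 0; 0 0 0 0 0 0 0; 0 0 0 0 0 0 0"

```text
time_s: 16.95
tcp_pos: [0.3731, 0.2486, 0.08]
orientation: [0.92, 0.294, 0.08, 0.246]
wrist_force: [-2.9, 1.7, 6.7]
grip_width: 0.0087
gripper_force: 59.1
```

move_arm:
  increments: "0 0 0 -0.1 0 0 0; 0 0 0 -0.3 0 0 0; 0 0 0 -0.6 0 0 0; 0 0 0 -0.8 0 0 0; 0 0 0 -0.8 0 0 0"

```text
time_s: 17.45
tcp_pos: [0.3414, 0.2907, 0.1702]
orientation: [0.92, 0.294, 0.079, 0.246]
wrist_force: [0.1, 0.2, -1.6]
grip_width: 0.0092
gripper_force: 58.8
```

Run:
```python
from h import *
p,Q,s=pose(); e=plan(np.array([.45,.0,.24]),down(20),0,frac=.75)
e=plan(np.array([.465,-.3775,.22]),down(2),0,frac=.75,start=e)
```

```text
t 17.4 tcp [0.3414 0.2907 0.1702] q [ 0.79  0.11  1.91 -0.54  1.26  1.95] n 11
0 -0.182 0.67 0.202 0.393 -0.053 0.199; 0 -0.164 0.683 0.172 0.393 -0.053 0.199; 0 -0.147 0.693 0.14 0.393 -0.053 0.199; 0 -0.129 0.703 0.109 0.393 -0.053 0.199; 0 -0.112 0.71 0.075 0.393 -0.053 0.199
0 -0.094 0.716 0.043 0.393 -0.053 0.199; 0 -0.077 0.719 0.009 0.393 -0.053 0.199; 0 -0.061 0.72 -0.024 0.393 -0.053 0.199; 0 -0.043 0.719 -0.058 0.393 -0.053 0.199; 0 -0.026 0.716 -0.091 0.393 -0.053 0.199
0 -0.01 0.712 -0.125 0.393 -0.053 0.199
0 -0.221 0.692 0.039 0 0 0.201; 0 -0.205 0.697 0.038 0 0 0.201; 0 -0.187 0.702 0.039 0 0 0.201; 0 -0.171 0.706 0.039 0 0 0.201; 0 -0.153 0.711 0.038 0 0 0.201
0 -0.136 0.713 0.039 0 0 0.201; 0 -0.12 0.717 0.039 0 0 0.201; 0 -0.101 0.719 0.038 0 0 0.201; 0 -0.085 0.722 0.039 0 0 0.201; 0 -0.067 0.724 0.039 0 0 0.201
0 -0.049 0.724 0.038 0 0 0.201; 0 -0.032 0.726 0.039 0 0 0.201; 0 -0.014 0.727 0.039 0 0 0.201
```

move_arm:
  increments: "0 -0.18 0.67 0.2 0.39 -0.05 0.2; 0 -0.16 0.68 0.17 0.39 -0.05 0.2; 0 -0.15 0.69 0.14 0.39 -0.05 0.2; 0 -0.13 0.7 0.11 0.39 -0.05 0.2; 0 -0.11 0.71 0.07 0.39 -0.05 0.2"

```text
time_s: 17.95
tcp_pos: [0.3915, 0.1583, 0.202]
orientation: [0.96, 0.242, 0.045, 0.135]
wrist_force: [1.1, -0.2, -1.3]
grip_width: 0.0086
gripper_force: 58.8
```

move_arm:
  increments: "0 -0.09 0.72 0.04 0.39 -0.05 0.2; 0 -0.08 0.72 0 0.39 -0.05 0.2; 0 -0.06 0.72 -0.02 0.39 -0.05 0.2; 0 -0.04 0.72 -0.06 0.39 -0.05 0.2; 0 -0.03 0.72 -0.09 0.39 -0.05 0.2"

```text
time_s: 18.45
tcp_pos: [0.4413, 0.0258, 0.2348]
orientation: [0.982, 0.185, 0.011, 0.023]
wrist_force: [1.1, -0.4, -1.3]
grip_width: 0.0084
gripper_force: 58.8
```

move_arm:
  increments: "0 -0.01 0.71 -0.12 0.42 -0.06 0.2; 0 -0.22 0.69 0.04 0 0 0.2; 0 -0.2 0.7 0.04 0 0 0.2; 0 -0.19 0.7 0.04 0 0 0.2; 0 -0.17 0.7 0.04 0 0 0.2"

```text
time_s: 18.95
tcp_pos: [0.4556, -0.1164, 0.2339]
orientation: [0.992, 0.126, 0.003, -0.0]
wrist_force: [-0.8, 0.7, -1.7]
grip_width: 0.0089
gripper_force: 59.0
```

move_arm:
  increments: "0 -0.15 0.71 0.04 0 0 0.2; 0 -0.14 0.71 0.04 0 0 0.2; 0 -0.12 0.72 0.04 0 0 0.2; 0 -0.1 0.72 0.04 0 0 0.2; 0 -0.09 0.72 0.04 0 0 0.2"

```text
time_s: 19.45
tcp_pos: [0.4615, -0.2615, 0.2258]
orientation: [0.998, 0.066, 0.003, -0.001]
wrist_force: [0.4, -0.1, -0.3]
grip_width: 0.0088
gripper_force: 58.9
```

move_arm:
  increments: "0 -0.07 0.72 0.04 0 0 0.2; 0 -0.05 0.72 0.04 0 0 0.2; 0 -0.03 0.73 0.04 0 0 0.2; 0 -0.01 0.73 0.04 0 0 0.2; 0 0 0 0 0 0 0"

```text
time_s: 19.95
tcp_pos: [0.4661, -0.3798, 0.219]
orientation: [1.0, 0.017, 0.003, 0.0]
wrist_force: [-0.5, 0.2, -1.3]
grip_width: 0.009
gripper_force: 59.0
```

Run:
```python
from h import *
p,Q,s=pose(); print(p.round(4),s['q'].round(2),(Q.inv()*down(1.8)).as_rotvec().round(4))
snap('wrist','w4');sc=snap('scene','s4');d=load('w4')
cv2.imwrite('pics/c4.png',np.hstack([cv2.resize(d['color'],(480,360)),cv2.resize(sc['color'][110:250,100:225],(320,360))]))
plan(np.array([.465,-.3775,.11]),down(1.8),0,frac=.75)
```

```text
[ 0.4661 -0.3798  0.219 ] [-0.88  0.25  1.55  0.    1.34  0.65] [ 0.0001 -0.0051  0.0032]
t 20.1 tcp [ 0.4662 -0.3768  0.2188] q [-0.88  0.24  1.56  0.    1.34  0.65] n 4
0 -0.011 0.005 0.68 -0.004 -0.01 0.012; 0 -0.01 0.005 0.68 -0.004 -0.01 0.012; 0 -0.009 0.005 0.68 -0.004 -0.01 0.012; 0 -0.009 0.004 0.681 -0.004 -0.01 0.012
```

View pics/c4.png

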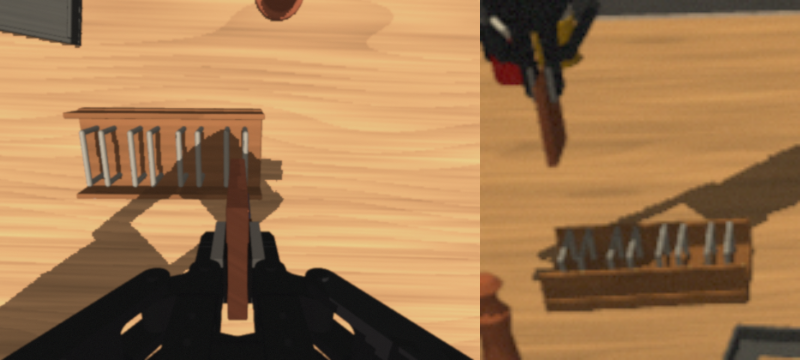

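The plaque hangs vertically in the gripper, above the end slot. I'll descend to just above the hoops and check alignment there.

move_arm:
  increments: "0 -0.03 0.02 0.8 -0.01 -0.04 0.04; 0 0 0 0.8 0 0 0; 0 0 0 0.7 0 0 0; 0 0 0 0 0 0 0; 0 0 0 0 0 0 0"

```text
time_s: 20.55
tcp_pos: [0.4655, -0.377, 0.1275]
orientation: [1.0, 0.017, -0.0, -0.0]
wrist_force: [0.6, 0.5, -0.9]
grip_width: 0.009
gripper_force: 58.8
```

Run:
```python
from h import *
p,Q,s=pose(); print(p.round(4),(Q.inv()*down(1.8)).as_rotvec().round(4))
snap('wrist','w5');d=load('w5');W=cloud(d)
m=(W[...,2]>.045)&(W[...,2]<.057)&(abs(W[...,0]-.464)<.031)&(W[...,1]<-.2)&(W[...,1]>-.42);P=W[m]
ey=np.array([-np.sin(np.radians(1.7)),np.cos(np.radians(1.7))]);v=(P[:,:2]-p[:2])@ey
h,e=np.histogram(v,bins=np.arange(-.04,.2,.002));print([(round(float(a)*1000),int(b)) for a,b in zip(e,h) if b>25])
m=(W[...,2]>.06)&(W[...,2]<.12)&(abs(W[...,0]-.464)<.06)&(abs(W[...,1]+.378)<.03);P=W[m];v=(P[:,:2]-p[:2])@ey
for z in (.065,.075,.085,.095,.105): 
    k=abs(P[:,2]-z)<.005; 
    if k.sum()>5: print(z,k.sum(),np.percentile(v[k],[2,50,98]).round(4),np.percentile(P[k,0],[2,98]).round(4))
cv2.imwrite('pics/c5.png',d['color'])
```

```text
[ 0.4655 -0.377   0.1275] [-0.0002  0.0003  0.0021]
[(-14, 182), (-12, 236), (-10, 175), (-8, 39), (6, 98), (8, 190), (10, 234), (12, 31), (36, 282), (38, 267), (40, 222), (56, 331), (58, 275), (60, 200), (86, 393), (88, 286), (90, 179), (106, 428), (108, 287), (110, 156), (134, 27), (136, 486), (138, 300), (140, 132), (154, 57), (156, 523), (158, 294), (160, 101)]
0.065 16 [-0.0044 -0.0008  0.0046] [0.4933 0.4943]
0.075 75 [-0.0045  0.0007  0.0052] [0.493  0.4943]
0.085 98 [-0.0068  0.0001  0.0049] [0.4729 0.4943]
0.095 107 [-0.007   0.0001  0.0052] [0.4729 0.4942]
0.105 136 [-0.0071 -0.0004  0.005 ] [0.4725 0.4944]
```

View pics/c5.png

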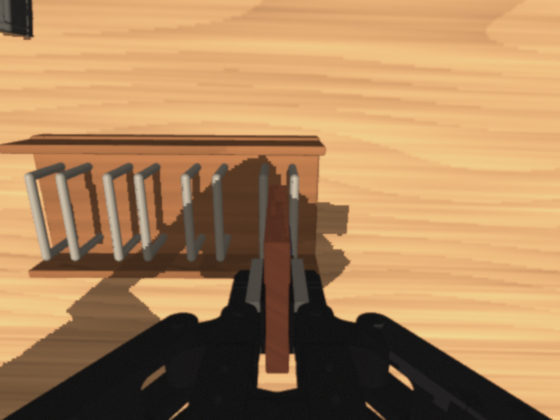

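The plaque's lower edge sits between the hoops of the end slot, and measured offset is within 1 mm.

move_arm:
  increments: "0 0 0.02 0.2 0 0 0; 0 0 0 0.3 0 0 0; 0 0 0 0.3 0 0 0; 0 0 0 0 0 0 0"

```text
time_s: 21.0
tcp_pos: [0.464, -0.3776, 0.0923]
orientation: [1.0, 0.016, -0.001, -0.001]
wrist_force: [0.4, 0.2, -1.5]
grip_width: 0.0088
gripper_force: 58.9
```

move_arm:
  increments: "0 0 0 0.25 0 0 0; 0 0 0 0.2 0 0 0; 0 0 0 0.05 0 0 0; 0 0 0 0 0 0 0"

```text
time_s: 21.4
tcp_pos: [0.4653, -0.3791, 0.075]
orientation: [1.0, 0.016, -0.0, 0.0]
wrist_force: [-0.0, 2.0, 2.3]
grip_width: 0.0087
gripper_force: 59.6
```

move_arm:
  increments: "0 0 0 0.04 0 0 0; 0 0 0 0 0 0 0; 0.3 0 0 0 0 0 0; 0.3 0 0 0 0 0 0; 0.3 0 0 0 0 0 0"

```text
time_s: 21.9
tcp_pos: [0.4651, -0.3789, 0.0729]
orientation: [1.0, 0.016, -0.0, 0.0]
wrist_force: [0.2, 0.5, -0.5]
grip_width: 0.0251
gripper_force: 0.0
```

move_arm:
  increments: "0.3 0 0 -0.4 0 0 0; 0.3 0 0 -0.8 0 0 0; 0.3 0 0 -0.9 0 0 0; 0.5 0 0 -0.9 0 0 0; 0.5 0 0 -0.6 0 0 0"

```text
time_s: 22.4
tcp_pos: [0.466, -0.3797, 0.2216]
orientation: [1.0, 0.016, 0.001, 0.002]
wrist_force: [0.6, 0.7, -0.3]
grip_width: 0.0427
gripper_force: 0.0
```

```bash
cat >> h.py <<'E'
def rackcheck(W):
    ey=np.array([-np.sin(np.radians(1.7)),np.cos(np.radians(1.7))])
    m=(W[...,2]>.06)&(W[...,2]<.115)&(abs(W[...,0]-.464)<.06)&(W[...,1]<-.19)&(W[...,1]>-.42)
    n,l,st,_=cv2.connectedComponentsWithStats(m.astype(np.uint8))
    for k in range(1,n):
        if st[k,4]<20: continue
        P=W[l==k]
        top=P[P[:,2]>np.percentile(P[:,2],98)-.006]
        print('rack plaque',st[k,4],'top z',np.percentile(P[:,2],98).round(4),'top x',np.percentile(top[:,0],[2,98]).round(4),'top y',np.percentile(top[:,1],[2,50,98]).round(4))
def easelcheck(W):
    m,X,Y,Un,Nn=plaques(W,np.zeros((*W.shape[:2],3),np.uint8))
    mm=m&(W[...,2]>.075)&(W[...,2]<.12)
    n,l,st,_=cv2.connectedComponentsWithStats(mm.astype(np.uint8))
    for k in range(1,n):
        if st[k,4]<60: continue
        q=l==k;f=lambda A:np.percentile(A[q],[2,50,98]).round(4)
        print('easel',st[k,4],'Y',f(Y),'U',f(Un),'N',f(Nn))
E
python3 - <<'E'
from h import *
t=snap('top','top6');W=cloud(t);rackcheck(W);easelcheck(W)
s=snap('scene','s6');Ws=cloud(s);rackcheck(Ws);easelcheck(Ws)
hsv=cv2.cvtColor(t['color'],cv2.COLOR_BGR2HSV)
m=(hsv[...,1]>70)&(W[...,2]>.008)&(W[...,2]<.03)&(abs(W[...,0]-.645)<.045)&(abs(W[...,1]+.1)<.09)
P=W[m];print('tool',len(P),P.mean(0).round(4))
p,Q,_=pose();g=ept(.0605,.0525,.585);print(p.round(4))
e=plan(np.array([.45,.0,.25]),down(20),.5,frac=.75); 
plan(ept(.1905,.0525,.585),REASEL,.5,frac=.75,start=e)
E
```

```text
rack plaque 250 top z 0.1033 top x [0.4367 0.494 ] top y [-0.3845 -0.3791 -0.3743]
easel 382 Y [0.6238 0.6532 0.682 ] U [0.0541 0.0745 0.0888] N [0.0474 0.0566 0.061 ]
easel 383 Y [0.5558 0.5846 0.6142] U [0.0539 0.0739 0.0885] N [0.0483 0.0567 0.0604]
rack plaque 168 top z 0.1037 top x [0.4351 0.4955] top y [-0.386  -0.3799 -0.376 ]
easel 625 Y [0.5574 0.6246 0.6814] U [0.0535 0.0711 0.0886] N [0.0499 0.0578 0.0634]
tool 474 [ 0.6474 -0.114   0.016 ]
[ 0.4671 -0.3809  0.2234]
t 22.5 tcp [ 0.4671 -0.3809  0.2234] q [-0.88  0.24  1.55 -0.    1.34  0.66] n 13
0.5 -0.009 -0.733 -0.057 0.006 -0.003 -0.203; 0.5 0.009 -0.733 -0.057 0.006 -0.003 -0.203; 0.5 0.027 -0.732 -0.056 0.006 -0.003 -0.203; 0.5 0.045 -0.732 -0.055 0.006 -0.003 -0.203; 0.5 0.062 -0.73 -0.055 0.006 -0.003 -0.203
0.5 0.08 -0.729 -0.055 0.006 -0.003 -0.203; 0.5 0.098 -0.726 -0.054 0.006 -0.003 -0.203; 0.5 0.116 -0.724 -0.054 0.006 -0.003 -0.203; 0.5 0.133 -0.721 -0.053 0.006 -0.003 -0.203; 0.5 0.151 -0.718 -0.052 0.006 -0.003 -0.203
0.5 0.168 -0.713 -0.052 0.006 -0.003 -0.203; 0.5 0.185 -0.71 -0.052 0.006 -0.003 -0.203; 0.5 0.203 -0.704 -0.051 0.006 -0.003 -0.203
0.5 0.245 -0.689 0.113 -0.334 0.045 -0.169; 0.5 0.259 -0.688 0.087 -0.334 0.045 -0.169; 0.5 0.272 -0.685 0.061 -0.334 0.045 -0.169; 0.5 0.286 -0.682 0.035 -0.334 0.045 -0.169; 0.5 0.299 -0.676 0.01 -0.334 0.045 -0.169
0.5 0.314 -0.67 -0.016 -0.334 0.045 -0.169; 0.5 0.326 -0.663 -0.041 -0.334 0.045 -0.169; 0.5 0.341 -0.654 -0.066 -0.334 0.045 -0.169; 0.5 0.354 -0.643 -0.089 -0.334 0.045 -0.169; 0.5 0.367 -0.632 -0.114 -0.334 0.045 -0.169
0.5 0.381 -0.62 -0.136 -0.334 0.045 -0.169; 0.5 0.394 -0.606 -0.159 -0.334 0.045 -0.169; 0.5 0.408 -0.591 -0.18 -0.334 0.045 -0.169
```

The first plaque is in its slot. Going back to the easel for the second.

move_arm:
  increments: "0.5 -0.01 -0.73 -0.06 0 0 -0.2; 0.5 0.01 -0.73 -0.06 0 0 -0.2; 0.5 0.03 -0.73 -0.06 0 0 -0.2; 0.5 0.04 -0.73 -0.06 0 0 -0.2; 0.5 0.06 -0.73 -0.05 0 0 -0.2"

```text
time_s: 23.0
tcp_pos: [0.4582, -0.2314, 0.2286]
orientation: [0.997, 0.076, -0.0, 0.0]
wrist_force: [1.2, -0.4, 0.2]
grip_width: 0.0426
gripper_force: 0.0
```

move_arm:
  increments: "0.5 0.08 -0.73 -0.05 0 0 -0.2; 0.5 0.1 -0.73 -0.05 0 0 -0.2; 0.5 0.12 -0.72 -0.05 0 0 -0.2; 0.5 0.13 -0.72 -0.05 0 0 -0.2; 0.5 0.15 -0.72 -0.05 0 0 -0.2"

```text
time_s: 23.5
tcp_pos: [0.4521, -0.0849, 0.2386]
orientation: [0.991, 0.136, -0.0, 0.0]
wrist_force: [0.4, 0.1, 0.6]
grip_width: 0.0424
gripper_force: 0.0
```

move_arm:
  increments: "0.5 0.17 -0.71 -0.05 0 0 -0.2; 0.5 0.19 -0.71 -0.05 0 0 -0.2; 0.5 0.2 -0.7 -0.05 0 0 -0.2; 0.5 0.24 -0.69 0.11 -0.33 0.05 -0.17; 0.5 0.26 -0.69 0.09 -0.33 0.05 -0.17"

```text
time_s: 24.0
tcp_pos: [0.4488, 0.0609, 0.2356]
orientation: [0.981, 0.191, 0.013, 0.039]
wrist_force: [0.0, -0.2, -0.5]
grip_width: 0.0426
gripper_force: 0.0
```

move_arm:
  increments: "0.5 0.27 -0.68 0.06 -0.33 0.05 -0.17; 0.5 0.29 -0.68 0.04 -0.33 0.05 -0.17; 0.5 0.3 -0.68 0.01 -0.33 0.05 -0.17; 0.5 0.31 -0.67 -0.02 -0.33 0.05 -0.17; 0.5 0.33 -0.66 -0.04 -0.33 0.05 -0.17"

```text
time_s: 24.5
tcp_pos: [0.4483, 0.2074, 0.213]
orientation: [0.961, 0.24, 0.045, 0.133]
wrist_force: [1.0, -0.1, -1.1]
grip_width: 0.0425
gripper_force: 0.0
```

move_arm:
  increments: "0.5 0.34 -0.65 -0.07 -0.33 0.04 -0.17; 0.5 0.35 -0.64 -0.09 -0.33 0.04 -0.17; 0.5 0.37 -0.63 -0.11 -0.33 0.04 -0.17; 0.5 0.38 -0.62 -0.14 -0.33 0.04 -0.17; 0.5 0.39 -0.61 -0.16 -0.33 0.04 -0.17"

```text
time_s: 25.0
tcp_pos: [0.4477, 0.3534, 0.1911]
orientation: [0.929, 0.284, 0.072, 0.227]
wrist_force: [0.8, 0.5, 0.3]
grip_width: 0.0427
gripper_force: 0.0
```

move_arm:
  increments: "0.5 0.41 -0.59 -0.18 -0.33 0.04 -0.17; 0.5 0 0 0 0 0 0; 0.5 0 0 0 0 0 0"

```text
time_s: 25.3
tcp_pos: [0.4474, 0.3816, 0.1861]
orientation: [0.921, 0.293, 0.077, 0.245]
wrist_force: [-0.1, -0.7, 1.5]
grip_width: 0.0424
gripper_force: 0.0
```

Run:
```python
from h import *
p,Q,s=pose(); print((np.array([U,N,EY])@p).round(4),s['q'].round(2),np.degrees((Q.inv()*REASEL).as_rotvec()).round(2))
snap('wrist','w7');easelcheck(cloud(load('w7')))
plan(ept(.0605,.0520,.585),REASEL,.5,frac=.7)
```

```text
[0.1866 0.049  0.5858] [ 0.77  0.37  1.55 -0.53  1.34  1.88] [-0.25  0.2  -0.13]
easel 1526 Y [0.6249 0.6556 0.6815] U [0.0654 0.0876 0.0891] N [0.0452 0.0506 0.0573]
easel 1212 Y [0.5566 0.5893 0.615 ] U [0.0587 0.0873 0.0887] N [0.0456 0.0507 0.0565]
t 25.4 tcp [0.4478 0.381  0.1867] q [ 0.77  0.37  1.55 -0.53  1.34  1.88] n 5
0.5 -0.002 0.013 0.631 -0.007 0.005 -0.006; 0.5 -0.002 0.013 0.632 -0.007 0.005 -0.006; 0.5 -0.003 0.012 0.631 -0.007 0.005 -0.006; 0.5 -0.003 0.012 0.631 -0.007 0.005 -0.006; 0.5 -0.004 0.011 0.631 -0.007 0.005 -0.006
```

move_arm:
  increments: "0.5 0 0.01 0.63 -0.03 0.03 -0.03; 0.5 0 0.01 0.63 0 0 0; 0.5 0 0.01 0.63 0 0 0; 0.5 0 0.01 0.63 0 0 0; 0.5 0 0.01 0.63 0 0 0"

```text
time_s: 25.85
tcp_pos: [0.4865, 0.3272, 0.0791]
orientation: [0.921, 0.293, 0.08, 0.246]
wrist_force: [0.7, 0.4, 0.3]
grip_width: 0.0429
gripper_force: 0.0
```

move_arm:
  increments: "0.5 0 0 0 0 0 0; 0.5 0 0 0 0 0 0"

```text
time_s: 26.05
tcp_pos: [0.486, 0.328, 0.0796]
orientation: [0.92, 0.293, 0.079, 0.246]
wrist_force: [0.9, 0.4, 0.3]
grip_width: 0.0424
gripper_force: 0.0
```

Run:
```python
from h import *
p,Q,s=pose(); print((np.array([U,N,EY])@p).round(4),s['q'].round(2),np.degrees((Q.inv()*REASEL).as_rotvec()).round(2))
```

```text
[0.0613 0.053  0.5862] [ 0.66  0.48  1.65 -0.59  1.11  1.91] [-0.06 -0.02 -0.15]
```

Centre is about 1.3 mm further in −N, so I'll trim that and grip.

move_arm:
  increments: "0.5 -0.02 -0.03 0.02 0 0 0; 0 0 0 0 0 0 0; 0 0 0 0 0 0 0; 0 0 0 0 0 0 0; 0 0 0 0 0 0 0"

```text
time_s: 26.55
tcp_pos: [0.4851, 0.3296, 0.0788]
orientation: [0.92, 0.294, 0.08, 0.246]
wrist_force: [-1.2, -0.5, 6.2]
grip_width: 0.0092
gripper_force: 59.3
```

move_arm:
  increments: "0 0 0 -0.1 0 0 0; 0 0 0 -0.3 0 0 0; 0 0 0 -0.6 0 0 0; 0 0 0 -0.8 0 0 0; 0 0 0 -0.8 0 0 0"

```text
time_s: 27.05
tcp_pos: [0.4533, 0.3716, 0.1679]
orientation: [0.92, 0.294, 0.079, 0.246]
wrist_force: [-1.6, 0.6, -0.8]
grip_width: 0.0088
gripper_force: 58.9
```

Run:
```python
from h import *
p,Q,s=pose(); print((np.array([U,N,EY])@p).round(4));e=plan(np.array([.46,.0,.25]),down(20),0,frac=.75)
e=plan(np.array([.465,-.278,.15]),down(1.8),0,frac=.75,start=e)
```

```text
[0.1651 0.05   0.5849]
t 27.1 tcp [0.4533 0.3716 0.1679] q [ 0.75  0.38  1.58 -0.54  1.3   1.89] n 13
0 -0.404 0.59 0.157 0.332 -0.045 0.169; 0 -0.392 0.603 0.135 0.332 -0.045 0.169; 0 -0.378 0.616 0.113 0.332 -0.045 0.169; 0 -0.365 0.628 0.09 0.332 -0.045 0.169; 0 -0.352 0.639 0.067 0.332 -0.045 0.169
0 -0.339 0.647 0.043 0.332 -0.045 0.169; 0 -0.325 0.656 0.019 0.332 -0.045 0.169; 0 -0.312 0.662 -0.005 0.332 -0.045 0.169; 0 -0.298 0.667 -0.031 0.332 -0.045 0.169; 0 -0.285 0.672 -0.055 0.332 -0.045 0.169
0 -0.272 0.675 -0.081 0.332 -0.045 0.169; 0 -0.258 0.677 -0.106 0.332 -0.045 0.169; 0 -0.246 0.676 -0.132 0.332 -0.045 0.169
0 -0.226 0.657 0.25 0 0 0.265; 0 -0.205 0.664 0.25 0 0 0.265; 0 -0.184 0.671 0.251 0 0 0.265; 0 -0.163 0.675 0.25 0 0 0.265; 0 -0.141 0.681 0.25 0 0 0.265
0 -0.119 0.685 0.25 0 0 0.265; 0 -0.098 0.688 0.251 0 0 0.265; 0 -0.075 0.691 0.25 0 0 0.265; 0 -0.054 0.693 0.25 0 0 0.265; 0 -0.031 0.694 0.25 0 0 0.265
```

move_arm:
  increments: "0 -0.4 0.59 0.16 0.33 -0.05 0.17; 0 -0.39 0.6 0.13 0.33 -0.05 0.17; 0 -0.38 0.62 0.11 0.33 -0.05 0.17; 0 -0.37 0.63 0.09 0.33 -0.05 0.17; 0 -0.35 0.64 0.07 0.33 -0.05 0.17"

```text
time_s: 27.55
tcp_pos: [0.4563, 0.2279, 0.1997]
orientation: [0.955, 0.25, 0.049, 0.153]
wrist_force: [0.6, 0.1, -0.3]
grip_width: 0.0091
gripper_force: 58.9
```

move_arm:
  increments: "0 -0.34 0.65 0.04 0.33 -0.04 0.17; 0 -0.33 0.66 0.02 0.33 -0.04 0.17; 0 -0.31 0.66 0 0.33 -0.04 0.17; 0 -0.3 0.67 -0.03 0.33 -0.04 0.17; 0 -0.29 0.67 -0.05 0.33 -0.04 0.17"

```text
time_s: 28.05
tcp_pos: [0.4587, 0.0846, 0.2315]
orientation: [0.977, 0.203, 0.02, 0.058]
wrist_force: [1.3, -1.0, -1.3]
grip_width: 0.009
gripper_force: 58.9
```

move_arm:
  increments: "0 -0.27 0.68 -0.08 0.33 -0.04 0.17; 0 -0.26 0.68 -0.11 0.34 -0.04 0.17; 0 -0.25 0.68 -0.13 0.35 -0.04 0.17; 0 -0.22 0.66 0.25 0 0 0.26; 0 -0.2 0.66 0.25 0 0 0.26"

```text
time_s: 28.55
tcp_pos: [0.4621, -0.0577, 0.2305]
orientation: [0.99, 0.141, 0.003, -0.0]
wrist_force: [0.1, 0.0, -1.6]
grip_width: 0.0091
gripper_force: 59.0
```

move_arm:
  increments: "0 -0.18 0.67 0.25 0 0 0.26; 0 -0.16 0.68 0.25 0 0 0.26; 0 -0.14 0.68 0.25 0 0 0.26; 0 -0.12 0.69 0.25 0 0 0.27; 0 -0.1 0.69 0.25 0 0 0.27"

```text
time_s: 29.05
tcp_pos: [0.4649, -0.1964, 0.1796]
orientation: [0.998, 0.063, 0.003, -0.001]
wrist_force: [0.3, 0.2, -0.3]
grip_width: 0.0091
gripper_force: 59.0
```

move_arm:
  increments: "0 -0.07 0.69 0.25 0 0 0.27; 0 -0.05 0.69 0.25 0 0 0.27; 0 -0.03 0.7 0.25 0 0 0.27; 0 0 0 0 0 0 0; 0 0 0 0 0 0 0"

```text
time_s: 29.55
tcp_pos: [0.4667, -0.2788, 0.1495]
orientation: [1.0, 0.015, 0.002, -0.001]
wrist_force: [0.4, 0.6, -2.0]
grip_width: 0.0091
gripper_force: 59.0
```

```bash
cat >> h.py <<'E'
def slotcheck(name):
    p,Q,s=pose(); print(p.round(4),(Q.inv()*down(1.8)).as_rotvec().round(4))
    snap('wrist',name);W=cloud(load(name))
    ey=np.array([-np.sin(np.radians(1.7)),np.cos(np.radians(1.7))])
    m=(W[...,2]>.045)&(W[...,2]<.057)&(abs(W[...,0]-.464)<.031)&(W[...,1]<-.2)&(W[...,1]>-.42);P=W[m];v=((P[:,:2]-p[:2])@ey)*1000
    h,e=np.histogram(v,bins=np.arange(-165,165,6));c=[]
    for a in range(-170,170,1):
        k=abs(v-a)<5
        if k.sum()>150 and abs(v[k].mean()-a)<=.5: c.append((round(v[k].mean(),1),int(k.sum())))
    print('hoops rel mm',c)
    m=(W[...,2]>.06)&(W[...,2]<p[2])&(abs(W[...,0]-.464)<.06)&(abs(W[...,1]-p[1])<.03);P=W[m];v=(P[:,:2]-p[:2])@ey
    for z in np.arange(p[2]-.055,p[2],.01):
        k=abs(P[:,2]-z)<.005
        if k.sum()>10: print('plq z',round(z,3),k.sum(),np.percentile(v[k],[2,50,98]).round(4),'x',np.percentile(P[k,0],[2,98]).round(4))
E
python3 -c "
from h import *
slotcheck('w8')"
```

```text
[ 0.4667 -0.2788  0.1495] [-0.0025 -0.0043 -0.0022]
hoops rel mm [(np.float64(-94.7), 610), (np.float64(-94.0), 703), (np.float64(-93.2), 806), (np.float64(-92.4), 930), (np.float64(-87.8), 693), (np.float64(-58.1), 670), (np.float64(-38.3), 672), (np.float64(-9.2), 358), (np.float64(11.5), 563), (np.float64(40.9), 658), (np.float64(60.7), 673)]
plq z 0.095 65 [-0.0045  0.0001  0.0047] x [0.4951 0.4958]
plq z 0.105 92 [-0.0071  0.0001  0.005 ] x [0.4826 0.4957]
plq z 0.115 117 [-0.007  -0.001   0.0047] x [0.4822 0.4958]
plq z 0.125 132 [-0.0071 -0.0007  0.0049] x [0.4823 0.4957]
plq z 0.135 184 [-0.0069 -0.0012  0.0047] x [0.4776 0.4956]
plq z 0.145 177 [-0.0066 -0.0005  0.0049] x [0.4735 0.4956]
```

move_arm:
  increments: "0 -0.03 -0.03 0.3 -0.02 -0.04 -0.02; 0 0 0 0.4 0 0 0; 0 0 0 0.4 0 0 0; 0 0 0 0.2 0 0 0; 0 0 0 0 0 0 0"

```text
time_s: 30.1
tcp_pos: [0.4651, -0.2765, 0.0965]
orientation: [1.0, 0.017, -0.001, -0.0]
wrist_force: [0.3, 0.1, -1.7]
grip_width: 0.0088
gripper_force: 59.0
```

move_arm:
  increments: "0 0 0 0.25 0 0 0; 0 0 0 0.2 0 0 0; 0 0 0 0.1 0 0 0; 0 0 0 0 0 0 0; 0 0 0 0 0 0 0"

```text
time_s: 30.6
tcp_pos: [0.4658, -0.2783, 0.076]
orientation: [1.0, 0.016, 0.0, 0.001]
wrist_force: [-0.2, 0.0, -1.7]
grip_width: 0.0088
gripper_force: 59.1
```

move_arm:
  increments: "0 0 0 0.05 0 0 0; 0 0 0 0.02 0 0 0; 0 0 0 0 0 0 0"

```text
time_s: 30.9
tcp_pos: [0.4661, -0.2786, 0.0738]
orientation: [1.0, 0.016, 0.0, 0.001]
wrist_force: [-0.7, -0.3, 2.6]
grip_width: 0.009
gripper_force: 59.5
```

move_arm:
  increments: "0.3 0 0 0 0 0 0; 0.3 0 0 0 0 0 0; 0.3 0 0 0 0 0 0"

```text
time_s: 31.2
tcp_pos: [0.4657, -0.2781, 0.073]
orientation: [1.0, 0.016, -0.0, 0.001]
wrist_force: [0.6, 0.3, -0.0]
grip_width: 0.0255
gripper_force: 0.0
```

move_arm:
  increments: "0.3 0 0 -0.4 0 0 0; 0.3 0 0 -0.8 0 0 0; 0.3 0 0 -0.9 0 0 0; 0.5 0 0 -0.9 0 0 0; 0.5 0 0 -0.6 0 0 0"

```text
time_s: 31.7
tcp_pos: [0.4664, -0.2785, 0.22]
orientation: [1.0, 0.016, 0.001, 0.002]
wrist_force: [1.1, -0.7, -0.1]
grip_width: 0.0425
gripper_force: 0.0
```

Run:
```python
from h import *
t=snap('top','top9');W=cloud(t);rackcheck(W);easelcheck(W)
s=snap('scene','s9');Ws=cloud(s);rackcheck(Ws);easelcheck(Ws)
hsv=cv2.cvtColor(t['color'],cv2.COLOR_BGR2HSV)
m=(hsv[...,1]>70)&(W[...,2]>.008)&(W[...,2]<.03)&(abs(W[...,0]-.645)<.045)&(abs(W[...,1]+.1)<.09)
P=W[m];print('tool',len(P),P.mean(0).round(4))
p,Q,_=pose()
e=plan(np.array([.46,.0,.25]),down(20),.5,frac=.75); 
plan(ept(.1905,.0510,.653),REASEL,.5,frac=.75,start=e)
```

```text
rack plaque 103 top z 0.1042 top x [0.4697 0.4965] top y [-0.2832 -0.2785 -0.2743]
easel 394 Y [0.624  0.653  0.6818] U [0.0538 0.074  0.0888] N [0.0479 0.0567 0.0612]
rack plaque 165 top z 0.1034 top x [0.4351 0.4947] top y [-0.3846 -0.3801 -0.376 ]
rack plaque 143 top z 0.1036 top x [0.4333 0.4961] top y [-0.2849 -0.2794 -0.2741]
easel 330 Y [0.6229 0.6559 0.6824] U [0.0534 0.0716 0.0889] N [0.051  0.0575 0.063 ]
tool 466 [ 0.6471 -0.1133  0.0161]
t 31.8 tcp [ 0.4676 -0.2796  0.2216] q [-0.76  0.12  1.7  -0.    1.32  0.78] n 10
0.5 0.004 -0.699 -0.076 0.007 -0.004 -0.264; 0.5 0.026 -0.698 -0.076 0.007 -0.004 -0.264; 0.5 0.048 -0.697 -0.075 0.007 -0.004 -0.264; 0.5 0.071 -0.696 -0.074 0.007 -0.004 -0.264; 0.5 0.092 -0.692 -0.074 0.007 -0.004 -0.264
0.5 0.114 -0.69 -0.073 0.007 -0.004 -0.264; 0.5 0.136 -0.686 -0.073 0.007 -0.004 -0.264; 0.5 0.157 -0.681 -0.072 0.007 -0.004 -0.264; 0.5 0.179 -0.676 -0.072 0.007 -0.004 -0.264; 0.5 0.2 -0.67 -0.071 0.007 -0.004 -0.264
0.5 0.306 -0.635 0.099 -0.289 0.039 -0.147; 0.5 0.316 -0.633 0.079 -0.289 0.039 -0.147; 0.5 0.327 -0.629 0.059 -0.289 0.039 -0.147; 0.5 0.339 -0.625 0.038 -0.289 0.039 -0.147; 0.5 0.349 -0.62 0.018 -0.289 0.039 -0.147
0.5 0.359 -0.614 -0.001 -0.289 0.039 -0.147; 0.5 0.371 -0.607 -0.021 -0.289 0.039 -0.147; 0.5 0.381 -0.6 -0.04 -0.289 0.039 -0.147; 0.5 0.393 -0.591 -0.059 -0.289 0.039 -0.147; 0.5 0.402 -0.582 -0.077 -0.289 0.039 -0.147
0.5 0.414 -0.571 -0.096 -0.289 0.039 -0.147; 0.5 0.424 -0.561 -0.113 -0.289 0.039 -0.147; 0.5 0.434 -0.548 -0.13 -0.289 0.039 -0.147; 0.5 0.444 -0.536 -0.148 -0.289 0.039 -0.147; 0.5 0.455 -0.523 -0.163 -0.289 0.039 -0.147
```

Two plaques are standing. Now the third.

move_arm:
  increments: "0.5 0 -0.7 -0.08 0.01 0 -0.26; 0.5 0.03 -0.7 -0.08 0.01 0 -0.26; 0.5 0.05 -0.7 -0.07 0.01 0 -0.26; 0.5 0.07 -0.7 -0.07 0.01 0 -0.26; 0.5 0.09 -0.69 -0.07 0.01 0 -0.26"

```text
time_s: 32.3
tcp_pos: [0.4613, -0.1365, 0.2308]
orientation: [0.996, 0.095, -0.001, -0.003]
wrist_force: [0.2, 1.3, -1.1]
grip_width: 0.0428
gripper_force: 0.0
```

move_arm:
  increments: "0.5 0.11 -0.69 -0.07 0 0 -0.27; 0.5 0.14 -0.69 -0.07 0 0 -0.27; 0.5 0.16 -0.68 -0.07 0 0 -0.27; 0.5 0.18 -0.68 -0.07 0 0 -0.27; 0.5 0.2 -0.67 -0.07 0 0 -0.27"

```text
time_s: 32.8
tcp_pos: [0.4578, 0.0034, 0.2455]
orientation: [0.985, 0.175, -0.001, -0.003]
wrist_force: [1.0, 0.3, 0.3]
grip_width: 0.0427
gripper_force: 0.0
```

move_arm:
  increments: "0.5 0.31 -0.63 0.1 -0.29 0.04 -0.15; 0.5 0.32 -0.63 0.08 -0.29 0.04 -0.15; 0.5 0.33 -0.63 0.06 -0.29 0.04 -0.15; 0.5 0.34 -0.62 0.04 -0.29 0.04 -0.15; 0.5 0.35 -0.62 0.02 -0.29 0.04 -0.15"

```text
time_s: 33.3
tcp_pos: [0.4723, 0.1433, 0.2258]
orientation: [0.972, 0.218, 0.027, 0.082]
wrist_force: [0.3, -1.1, -0.0]
grip_width: 0.0428
gripper_force: 0.0
```

move_arm:
  increments: "0.5 0.36 -0.61 0 -0.29 0.04 -0.15; 0.5 0.37 -0.61 -0.02 -0.29 0.04 -0.15; 0.5 0.38 -0.6 -0.04 -0.29 0.04 -0.15; 0.5 0.39 -0.59 -0.06 -0.29 0.04 -0.15; 0.5 0.4 -0.58 -0.08 -0.29 0.04 -0.15"

```text
time_s: 33.8
tcp_pos: [0.4856, 0.2833, 0.2062]
orientation: [0.95, 0.26, 0.053, 0.165]
wrist_force: [-0.0, 0.7, 1.1]
grip_width: 0.0428
gripper_force: 0.0
```

move_arm:
  increments: "0.5 0.41 -0.57 -0.1 -0.29 0.04 -0.14; 0.5 0.42 -0.56 -0.11 -0.29 0.04 -0.14; 0.5 0.43 -0.55 -0.13 -0.29 0.04 -0.14; 0.5 0.44 -0.54 -0.15 -0.29 0.04 -0.14; 0.5 0.46 -0.52 -0.16 -0.29 0.04 -0.14"

```text
time_s: 34.3
tcp_pos: [0.4988, 0.4233, 0.1866]
orientation: [0.92, 0.296, 0.08, 0.246]
wrist_force: [0.1, 0.0, 0.2]
grip_width: 0.0423
gripper_force: 0.0
```

move_arm:
  increments: "0.5 0 0 0 0 0 0; 0.5 0 0 0 0 0 0"

```text
time_s: 34.5
tcp_pos: [0.4985, 0.4224, 0.1864]
orientation: [0.92, 0.296, 0.079, 0.245]
wrist_force: [0.2, -0.2, -0.4]
grip_width: 0.0429
gripper_force: 0.0
```

Run:
```python
from h import *
p,Q,s=pose(); print((np.array([U,N,EY])@p).round(4),s['q'].round(2),np.degrees((Q.inv()*REASEL).as_rotvec()).round(2))
snap('wrist','w10');easelcheck(cloud(load('w10')))
plan(ept(.0605,.0505,.653),REASEL,.5,frac=.7)
```

```text
[0.1886 0.0461 0.6511] [ 0.76  0.5   1.38 -0.53  1.38  1.85] [-0.12 -0.11  0.12]
easel 1266 Y [0.6252 0.6579 0.6832] U [0.0628 0.0876 0.089 ] N [0.0451 0.0502 0.0574]
t 34.5 tcp [0.4989 0.4218 0.1872] q [ 0.76  0.5   1.38 -0.53  1.38  1.85] n 5
0.5 0.008 0.018 0.642 -0.003 -0.004 0.001; 0.5 0.008 0.018 0.643 -0.003 -0.004 0.001; 0.5 0.009 0.017 0.642 -0.003 -0.004 0.001; 0.5 0.009 0.017 0.642 -0.003 -0.004 0.001; 0.5 0.009 0.017 0.642 -0.003 -0.004 0.001
```

move_arm:
  increments: "0.5 0.01 0.01 0.64 0 0 0; 0.5 0.01 0.01 0.64 0 0 0; 0.5 0.01 0.01 0.64 0 0 0; 0.5 0.01 0.01 0.64 0 0 0; 0.5 0.01 0.01 0.64 0 0 0"

```text
time_s: 35.05
tcp_pos: [0.5402, 0.3688, 0.0784]
orientation: [0.92, 0.294, 0.081, 0.245]
wrist_force: [0.0, 1.0, 0.5]
grip_width: 0.0427
gripper_force: 0.0
```

move_arm:
  increments: "0.5 0 0 0 0 0 0; 0.5 0 0 0 0 0 0"

```text
time_s: 35.25
tcp_pos: [0.5397, 0.3696, 0.0791]
orientation: [0.92, 0.294, 0.08, 0.245]
wrist_force: [1.0, 0.1, 0.4]
grip_width: 0.0429
gripper_force: 0.0
```

Run:
```python
from h import *
p,Q,s=pose(); print((np.array([U,N,EY])@p).round(4),s['q'].round(2),np.degrees((Q.inv()*REASEL).as_rotvec()).round(2))
```

```text
[0.0623 0.0504 0.6541] [ 0.66  0.6   1.47 -0.57  1.16  1.87] [-0.13 -0.18 -0.13]
```

move_arm:
  increments: "0.5 -0.02 0 0.03 0 0 0; 0 0 0 0 0 0 0; 0 0 0 0 0 0 0; 0 0 0 0 0 0 0; 0 0 0 0 0 0 0"

```text
time_s: 35.75
tcp_pos: [0.5399, 0.37, 0.0791]
orientation: [0.92, 0.295, 0.082, 0.245]
wrist_force: [-1.1, -1.7, 6.9]
grip_width: 0.009
gripper_force: 59.1
```

move_arm:
  increments: "0 0 0 -0.1 0 0 0; 0 0 0 -0.3 0 0 0; 0 0 0 -0.6 0 0 0; 0 0 0 -0.8 0 0 0; 0 0 0 -0.8 0 0 0"

```text
time_s: 36.25
tcp_pos: [0.5078, 0.4119, 0.1677]
orientation: [0.92, 0.295, 0.08, 0.245]
wrist_force: [1.2, 0.7, -1.3]
grip_width: 0.0086
gripper_force: 58.9
```

Run:
```python
from h import *
p,Q,s=pose(); print((np.array([U,N,EY])@p).round(4));e=plan(np.array([.46,.0,.25]),down(20),0,frac=.75)
e=plan(np.array([.465,-.2275,.15]),down(1.8),0,frac=.75,start=e)
```

```text
[0.1655 0.0488 0.6526]
t 36.2 tcp [0.5078 0.4119 0.1677] q [ 0.74  0.51  1.4  -0.53  1.34  1.85] n 15
0 -0.464 0.513 0.135 0.287 -0.041 0.147; 0 -0.454 0.526 0.119 0.287 -0.041 0.147; 0 -0.444 0.537 0.103 0.287 -0.041 0.147; 0 -0.434 0.548 0.086 0.287 -0.041 0.147; 0 -0.424 0.559 0.07 0.287 -0.041 0.147
0 -0.413 0.568 0.052 0.287 -0.041 0.147; 0 -0.404 0.577 0.034 0.287 -0.041 0.147; 0 -0.392 0.584 0.017 0.287 -0.041 0.147; 0 -0.383 0.592 -0.002 0.287 -0.041 0.147; 0 -0.372 0.598 -0.021 0.287 -0.041 0.147
0 -0.362 0.603 -0.039 0.287 -0.041 0.147; 0 -0.351 0.608 -0.059 0.287 -0.041 0.147; 0 -0.341 0.612 -0.077 0.287 -0.041 0.147; 0 -0.33 0.615 -0.098 0.287 -0.041 0.147; 0 -0.32 0.617 -0.117 0.287 -0.041 0.147
0 -0.203 0.598 0.278 0 0.001 0.294; 0 -0.181 0.606 0.278 0 0.001 0.294; 0 -0.161 0.611 0.278 0 0.001 0.294; 0 -0.138 0.617 0.278 0 0.001 0.294; 0 -0.117 0.621 0.279 0 0.001 0.294
0 -0.095 0.624 0.278 0 0.001 0.294; 0 -0.073 0.628 0.278 0 0.001 0.294; 0 -0.05 0.63 0.278 0 0.001 0.294; 0 -0.029 0.631 0.278 0 0.001 0.294
```

move_arm:
  increments: "0 -0.46 0.51 0.14 0.29 -0.04 0.15; 0 -0.45 0.53 0.12 0.29 -0.04 0.15; 0 -0.44 0.54 0.1 0.29 -0.04 0.15; 0 -0.43 0.55 0.09 0.29 -0.04 0.15; 0 -0.42 0.56 0.07 0.29 -0.04 0.15"

```text
time_s: 36.75
tcp_pos: [0.4929, 0.274, 0.1948]
orientation: [0.951, 0.256, 0.054, 0.162]
wrist_force: [-0.1, 0.9, -0.3]
grip_width: 0.0091
gripper_force: 58.8
```

move_arm:
  increments: "0 -0.41 0.57 0.05 0.29 -0.04 0.15; 0 -0.4 0.58 0.03 0.29 -0.04 0.15; 0 -0.39 0.58 0.02 0.29 -0.04 0.15; 0 -0.38 0.59 0 0.29 -0.04 0.15; 0 -0.37 0.6 -0.02 0.29 -0.04 0.15"

```text
time_s: 37.25
tcp_pos: [0.4775, 0.1369, 0.222]
orientation: [0.973, 0.215, 0.028, 0.08]
wrist_force: [0.6, -1.2, -0.2]
grip_width: 0.009
gripper_force: 58.8
```

move_arm:
  increments: "0 -0.36 0.6 -0.04 0.28 -0.04 0.14; 0 -0.35 0.61 -0.06 0.28 -0.04 0.14; 0 -0.34 0.61 -0.08 0.28 -0.04 0.14; 0 -0.33 0.61 -0.1 0.28 -0.04 0.14; 0 -0.32 0.62 -0.12 0.28 -0.04 0.14"

```text
time_s: 37.75
tcp_pos: [0.4616, -0.0002, 0.2495]
orientation: [0.985, 0.174, 0.002, -0.001]
wrist_force: [0.9, -0.5, -0.7]
grip_width: 0.0089
gripper_force: 58.8
```

move_arm:
  increments: "0 -0.2 0.6 0.28 0 0 0.29; 0 -0.18 0.61 0.28 0 0 0.29; 0 -0.16 0.61 0.28 0 0 0.29; 0 -0.14 0.62 0.28 0 0 0.29; 0 -0.12 0.62 0.28 0 0 0.29"

```text
time_s: 38.25
tcp_pos: [0.4653, -0.1269, 0.1927]
orientation: [0.996, 0.088, 0.002, -0.0]
wrist_force: [0.5, 0.1, -1.9]
grip_width: 0.0093
gripper_force: 58.9
```

move_arm:
  increments: "0 -0.1 0.62 0.28 0 0 0.3; 0 -0.07 0.63 0.28 0 0 0.3; 0 -0.05 0.63 0.28 0 0 0.3; 0 -0.03 0.63 0.28 0 0 0.3; 0 0 0 0 0 0 0"

```text
time_s: 38.75
tcp_pos: [0.4672, -0.229, 0.1469]
orientation: [1.0, 0.015, 0.001, -0.001]
wrist_force: [-0.7, 0.3, -0.5]
grip_width: 0.0089
gripper_force: 58.9
```

move_arm:
  increments: "0 0 0 0 0 0 0; 0 0 0 0 0 0 0"

```text
time_s: 38.95
tcp_pos: [0.468, -0.2265, 0.1486]
orientation: [1.0, 0.017, 0.002, -0.0]
wrist_force: [0.7, 0.8, -0.5]
grip_width: 0.009
gripper_force: 58.9
```

```bash
python3 -c "
from h import *
slotcheck('w11')"
```

```text
[ 0.468  -0.2265  0.1486] [-0.0004 -0.0037  0.0022]
hoops rel mm [(np.float64(-147.6), 827), (np.float64(-147.2), 886), (np.float64(-139.7), 754), (np.float64(-110.0), 726), (np.float64(-90.1), 715), (np.float64(-42.1), 874), (np.float64(-40.6), 668), (np.float64(-11.5), 386), (np.float64(9.6), 420)]
plq z 0.094 64 [-0.0051 -0.0005  0.0041] x [0.4965 0.4971]
plq z 0.104 99 [-0.0077 -0.001   0.0045] x [0.4884 0.4971]
plq z 0.114 180 [-0.0075 -0.0044  0.0043] x [0.4748 0.4971]
plq z 0.124 121 [-0.0068 -0.0004  0.0046] x [0.4827 0.4972]
plq z 0.134 133 [-0.0046  0.0001  0.0048] x [0.4959 0.497 ]
plq z 0.144 204 [-0.0077 -0.001   0.0047] x [0.4832 0.4971]
```

move_arm:
  increments: "0 -0.06 0.02 0.3 0 -0.03 0.02; 0 0 0 0.4 0 0 0; 0 0 0 0.4 0 0 0; 0 0 0 0.2 0 0 0; 0 0 0 0 0 0 0"

```text
time_s: 39.5
tcp_pos: [0.4646, -0.2271, 0.0949]
orientation: [1.0, 0.015, -0.001, -0.001]
wrist_force: [-0.1, -0.7, -0.6]
grip_width: 0.0089
gripper_force: 58.9
```

move_arm:
  increments: "0 0 0 0.25 0 0 0; 0 0 0 0.2 0 0 0; 0 0 0 0.08 0 0 0; 0 0 0 0 0 0 0; 0 0 0 0 0 0 0"

```text
time_s: 40.0
tcp_pos: [0.4656, -0.2283, 0.0753]
orientation: [1.0, 0.015, -0.0, 0.0]
wrist_force: [0.1, -0.7, -0.1]
grip_width: 0.0087
gripper_force: 58.9
```

move_arm:
  increments: "0 0 0 0.05 0 0 0; 0 0 0 0 0 0 0; 0.3 0 0 0 0 0 0; 0.3 0 0 0 0 0 0; 0.3 0 0 0 0 0 0"

```text
time_s: 40.5
tcp_pos: [0.4655, -0.2282, 0.0732]
orientation: [1.0, 0.015, -0.0, 0.0]
wrist_force: [0.2, -0.5, 0.4]
grip_width: 0.0256
gripper_force: 0.0
```

move_arm:
  increments: "0.3 0 0 -0.4 0 0 0; 0.3 0 0 -0.8 0 0 0; 0.3 0 0 -0.9 0 0 0; 0.5 0 0 -0.9 0 0 0; 0.5 0 0 -0.9 0 0 0"

```text
time_s: 41.0
tcp_pos: [0.4653, -0.228, 0.2305]
orientation: [1.0, 0.015, -0.0, -0.0]
wrist_force: [0.5, -1.4, -0.4]
grip_width: 0.0425
gripper_force: 0.0
```

move_arm:
  increments: "1 0 0 0 0 0 0; 1 0 0 0 0 0 0; 1 0 0 0 0 0 0"

```text
time_s: 41.3
tcp_pos: [0.4648, -0.2276, 0.2277]
orientation: [1.0, 0.015, -0.001, -0.001]
wrist_force: [-0.4, -0.3, -0.6]
grip_width: 0.0831
gripper_force: 0.0
```

Run:
```python
from h import *
snap('wrist','w12');rackcheck(cloud(load('w12')))
t=snap('top','top12');W=cloud(t);easelcheck(W)
s=snap('scene','s12');Ws=cloud(s);rackcheck(Ws);easelcheck(Ws)
hsv=cv2.cvtColor(t['color'],cv2.COLOR_BGR2HSV)
m=(hsv[...,1]>70)&(W[...,2]>.008)&(W[...,2]<.03)&(abs(W[...,0]-.645)<.045)&(abs(W[...,1]+.1)<.09)
P=W[m];print('tool',len(P),P.mean(0).round(4))
p,Q,_=pose();x=Q.apply([1,0,0]);y0=np.degrees(np.arctan2(x[1],x[0]));print(y0)
cv2.imwrite('pics/c12.png',np.hstack([cv2.resize(s['color'][120:300,90:330],(533,400)),cv2.resize(t['color'][205:285,235:325],(267,237))[:400] if 0 else np.pad(cv2.resize(t['color'][205:285,235:325],(267,237)),((0,163),(0,0),(0,0)))]))
plan(np.array([.4795,.0018,.22]),down(136),1,rot_total=[0,0,-np.radians(136-y0)],frac=.75)
```

```text
rack plaque 1025 top z 0.1009 top x [0.4367 0.4944] top y [-0.2345 -0.2296 -0.2247]
rack plaque 1440 top z 0.1007 top x [0.4366 0.4943] top y [-0.2833 -0.2778 -0.2729]
rack plaque 2469 top z 0.1005 top x [0.436  0.4936] top y [-0.3838 -0.3777 -0.3734]
rack plaque 164 top z 0.1032 top x [0.434  0.4958] top y [-0.3863 -0.3796 -0.3756]
rack plaque 143 top z 0.1031 top x [0.4353 0.4974] top y [-0.2854 -0.2796 -0.2745]
rack plaque 134 top z 0.1037 top x [0.4357 0.495 ] top y [-0.2339 -0.2286 -0.2239]
tool 468 [ 0.647  -0.1131  0.0161]
1.7338468752304201
t 41.5 tcp [ 0.4648 -0.2277  0.2275] q [-0.68  0.06  1.75 -0.    1.34  0.86] n 27
1 0.02 -0.212 0.007 0 0 -0.723; 1 0.038 -0.209 0.008 0 0 -0.723; 1 0.057 -0.206 0.007 0 0 -0.723; 1 0.074 -0.199 0.007 0 0 -0.723; 1 0.091 -0.193 0.008 0 0 -0.723
1 0.107 -0.184 0.007 0 0 -0.723; 1 0.123 -0.174 0.007 0 0 -0.723; 1 0.137 -0.163 0.008 0 0 -0.723; 1 0.151 -0.15 0.007 0 0 -0.723; 1 0.163 -0.136 0.007 0 0 -0.723
1 0.175 -0.122 0.008 0 0 -0.723; 1 0.185 -0.106 0.007 0 0 -0.723; 1 0.193 -0.09 0.007 0 0 -0.723; 1 0.2 -0.073 0.008 0 0 -0.723; 1 0.205 -0.055 0.007 0 0 -0.723
1 0.21 -0.037 0.007 0 0 -0.723; 1 0.212 -0.019 0.008 0 0 -0.723; 1 0.213 0 0.007 0 0 -0.723; 1 0.212 0.018 0.007 0 0 -0.723; 1 0.21 0.036 0.008 0 0 -0.723
1 0.206 0.055 0.007 0 0 -0.723; 1 0.2 0.072 0.008 0 0 -0.723; 1 0.193 0.089 0.007 0 0 -0.723; 1 0.185 0.106 0.007 0 0 -0.723; 1 0.175 0.121 0.008 0 0 -0.723
1 0.164 0.136 0.007 0 0 -0.723; 1 0.152 0.149 0.007 0 0 -0.723
```

View pics/c12.png

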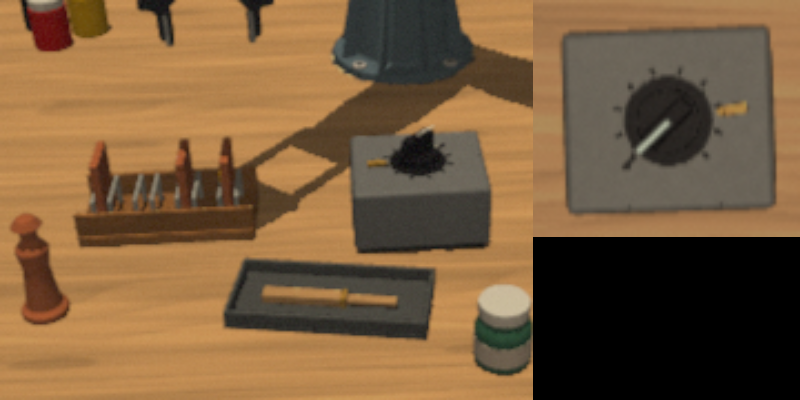

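All three plaques stand upright in slots, the tool lies in the tray, and the dial is at off. Next is the dial.

move_arm:
  increments: "1 0.02 -0.21 0.01 0 0 -0.72; 1 0.04 -0.21 0.01 0 0 -0.72; 1 0.06 -0.21 0.01 0 0 -0.72; 1 0.07 -0.2 0.01 0 0 -0.72; 1 0.09 -0.19 0.01 0 0 -0.72"

```text
time_s: 41.95
tcp_pos: [0.4679, -0.1851, 0.2261]
orientation: [0.973, 0.231, -0.001, -0.001]
wrist_force: [-0.5, -0.5, 0.4]
grip_width: 0.0855
gripper_force: 0.0
```

move_arm:
  increments: "1 0.11 -0.18 0.01 0 0 -0.72; 1 0.12 -0.17 0.01 0 0 -0.72; 1 0.14 -0.16 0.01 0 0 -0.72; 1 0.15 -0.15 0.01 0 0 -0.72; 1 0.16 -0.14 0.01 0 0 -0.72"

```text
time_s: 42.45
tcp_pos: [0.4708, -0.1429, 0.2241]
orientation: [0.901, 0.434, -0.001, -0.001]
wrist_force: [0.2, -0.6, -0.3]
grip_width: 0.085
gripper_force: 0.0
```

move_arm:
  increments: "1 0.18 -0.12 0.01 0 0 -0.72; 1 0.19 -0.11 0.01 0 0 -0.72; 1 0.19 -0.09 0.01 0 0 -0.72; 1 0.2 -0.07 0.01 0 0 -0.72; 1 0.2 -0.06 0.01 0 0 -0.72"

```text
time_s: 42.95
tcp_pos: [0.4736, -0.1004, 0.2221]
orientation: [0.787, 0.617, -0.001, -0.001]
wrist_force: [0.5, 0.6, 0.2]
grip_width: 0.0853
gripper_force: 0.0
```

move_arm:
  increments: "1 0.21 -0.04 0.01 0 0 -0.72; 1 0.21 -0.02 0.01 0 0 -0.72; 1 0.21 0 0.01 0 0 -0.72; 1 0.21 0.02 0.01 0 0 -0.72; 1 0.21 0.04 0.01 0 0 -0.72"

```text
time_s: 43.45
tcp_pos: [0.4766, -0.0582, 0.2201]
orientation: [0.636, 0.771, -0.0, -0.001]
wrist_force: [0.5, 0.1, 0.4]
grip_width: 0.0855
gripper_force: 0.0
```

move_arm:
  increments: "1 0.21 0.05 0.01 0 0 -0.72; 1 0.2 0.07 0.01 0 0 -0.73; 1 0.19 0.09 0.01 0 0 -0.73; 1 0.19 0.11 0.01 0 0 -0.73; 1 0.18 0.12 0.01 0 0 -0.73"

```text
time_s: 43.95
tcp_pos: [0.4794, -0.0154, 0.2181]
orientation: [0.454, 0.891, -0.0, -0.001]
wrist_force: [0.8, 0.4, 0.3]
grip_width: 0.0855
gripper_force: 0.0
```

move_arm:
  increments: "1 0.16 0.14 0 0 0 -0.74; 1 0.15 0.15 0 0 0 -0.74; 1 0 0 0 0 0 0; 1 0 0 0 0 0 0"

```text
time_s: 44.35
tcp_pos: [0.4809, 0.0011, 0.2185]
orientation: [0.376, 0.927, -0.0, -0.001]
wrist_force: [0.5, 0.1, 0.2]
grip_width: 0.0856
gripper_force: 0.0
```

Run:
```python
from h import *
p,Q,s=pose();x=Q.apply([1,0,0]);print(p.round(4),np.degrees(np.arctan2(x[1],x[0])),s['q'].round(2))
snap('wrist','w13');W=cloud(load('w13'))
m=(W[...,2]>.112)&(W[...,2]<.13)&(abs(W[...,0]-.48)<.05)&(abs(W[...,1])<.05);print(rect(W[m]),m.sum())
plan(np.array([.4795,.0018,.104]),down(136),1,frac=.75)
```

```text
[0.4809 0.0011 0.2185] 135.84096004093178 [-0.24 -0.02  1.85 -0.    1.31 -1.05]
(array([476.8,   4.9]), 48.0, 13.4, -44.5) 1099
t 44.4 tcp [0.481  0.0009 0.2187] q [-0.25 -0.02  1.85 -0.    1.31 -1.05] n 4
1 0.01 -0.002 0.717 -0.002 -0.002 -0.006; 1 0.01 -0.002 0.716 -0.002 -0.002 -0.006; 1 0.011 -0.002 0.717 -0.002 -0.002 -0.006; 1 0.01 -0.003 0.717 -0.002 -0.002 -0.006
```

move_arm:
  increments: "1 0.04 -0.01 0.72 0 0 0; 1 0 0 0.72 0 0 0; 1 0 0 0.72 0 0 0; 1 0 0 0.7 0 0 0; 1 0 0 0 0 0 0"

```text
time_s: 44.9
tcp_pos: [0.4766, 0.0022, 0.1011]
orientation: [0.376, 0.927, -0.001, -0.004]
wrist_force: [-0.7, 0.5, 0.1]
grip_width: 0.0852
gripper_force: 0.0
```

move_arm:
  increments: "0.35 0 0 0 0 0 0; 0.35 0 0 0 0 0 0; 0 0 0 0 0 0 0; 0 0 0 0 0 0 0; 0 0 0 0 0 0 0"

```text
time_s: 45.4
tcp_pos: [0.48, 0.0015, 0.1056]
orientation: [0.375, 0.927, -0.0, 0.0]
wrist_force: [-10.3, -9.1, 26.6]
grip_width: 0.0127
gripper_force: 48.7
```

move_arm:
  increments: "0 0 0 0 0 0 0; 0 0 0 0 0 0 0"

```text
time_s: 45.6
tcp_pos: [0.48, 0.0013, 0.1058]
orientation: [0.375, 0.927, -0.001, 0.0]
wrist_force: [-3.5, -1.7, 6.7]
grip_width: 0.0125
gripper_force: 59.3
```

move_arm:
  increments: "0 0 0 -0.03 0 0 0.4; 0 0 0 0 0 0 0.9; 0 0 0 0 0 0 0.9; 0 0 0 0 0 0 0.9; 0 0 0 0 0 0 0.9"

```text
time_s: 46.1
tcp_pos: [0.4795, 0.0011, 0.1059]
orientation: [0.586, 0.81, -0.001, 0.0]
wrist_force: [-1.0, -3.9, -1.8]
grip_width: 0.0125
gripper_force: 59.8
```

move_arm:
  increments: "0 0 0 0 0 0 0.9; 0 0 0 0 0 0 0.9; 0 0 0 0 0 0 0.9; 0 0 0 0 0 0 0.9; 0 0 0 0 0 0 0.9"

```text
time_s: 46.6
tcp_pos: [0.479, 0.001, 0.1059]
orientation: [0.781, 0.624, -0.001, 0.0]
wrist_force: [-4.0, -4.5, 1.2]
grip_width: 0.0123
gripper_force: 60.1
```

move_arm:
  increments: "0 0 0 0 0 0 0.9; 0 0 0 0 0 0 0.9; 0 0 0 0 0 0 0.9; 0 0 0 0 0 0 0.9; 0 0 0 0 0 0 0.9"

```text
time_s: 47.1
tcp_pos: [0.4785, 0.0012, 0.1059]
orientation: [0.919, 0.393, -0.002, 0.0]
wrist_force: [-4.8, -4.2, 2.9]
grip_width: 0.0122
gripper_force: 60.4
```

move_arm:
  increments: "0 0 0 0 0 0 0.9; 0 0 0 0 0 0 0.9; 0 0 0 0 0 0 0.9; 0 0 0 0 0 0 0.9; 0 0 0 0 0 0 0.9"

```text
time_s: 47.6
tcp_pos: [0.4782, 0.0017, 0.1059]
orientation: [0.991, 0.134, -0.002, 0.0]
wrist_force: [-5.6, -2.1, 4.5]
grip_width: 0.0124
gripper_force: 60.6
```

move_arm:
  increments: "0 0 0 0 0 0 0.9; 0 0 0 0 0 0 0.9; 0 0 0 0 0 0 0.9; 0 0 0 0 0 0 0.9; 0 0 0 0 0 0 0.9"

```text
time_s: 48.1
tcp_pos: [0.4781, 0.0022, 0.1059]
orientation: [0.991, -0.135, -0.002, 0.0]
wrist_force: [-6.8, 0.7, 4.7]
grip_width: 0.0123
gripper_force: 60.7
```

move_arm:
  increments: "0 0 0 0 0 0 0.9; 0 0 0 0 0 0 0.9; 0 0 0 0 0 0 0.9; 0 0 0 0 0 0 0.9; 0 0 0 0 0 0 0.9"

```text
time_s: 48.6
tcp_pos: [0.4784, 0.0026, 0.1059]
orientation: [0.919, -0.395, -0.002, 0.0]
wrist_force: [-4.1, 3.2, 3.6]
grip_width: 0.0124
gripper_force: 60.6
```

Run:
```python
from h import *
p,Q,s=pose();x=Q.apply([1,0,0]);print(p.round(4),np.degrees(np.arctan2(x[1],x[0])),s['q'].round(2))
```

```text
[0.4784 0.0026 0.1059] -46.490037018089225 [-0.24  0.13  1.95  0.    1.07  2.14]
```

move_arm:
  increments: "0 0 0 0 0 0 0.9; 0 0 0 0 0 0 0.9; 0 0 0 0 0 0 0.9; 0 0 0 0 0 0 0.9; 0 0 0 0 0 0 0.8"

```text
time_s: 49.1
tcp_pos: [0.4788, 0.0029, 0.1059]
orientation: [0.784, -0.621, -0.001, 0.0]
wrist_force: [-2.0, 3.1, 1.8]
grip_width: 0.0121
gripper_force: 60.3
```

move_arm:
  increments: "0 0 0 0 0 0 0.6; 0 0 0 0 0 0 0; 0 0 0 0 0 0 0"

```text
time_s: 49.4
tcp_pos: [0.4789, 0.0029, 0.1059]
orientation: [0.763, -0.646, -0.001, 0.0]
wrist_force: [-4.1, 4.2, 2.2]
grip_width: 0.0124
gripper_force: 60.4
```

move_arm:
  increments: "0.5 0 0 0 0 0 0; 0.5 0 0 0 0 0 0; 0.5 0 0 0 0 0 0; 0.5 0 0 -0.3 0 0 0; 0.5 0 0 -0.8 0 0 0"

```text
time_s: 49.9
tcp_pos: [0.4777, 0.0022, 0.1486]
orientation: [0.762, -0.647, -0.003, 0.001]
wrist_force: [1.2, -0.3, 0.7]
grip_width: 0.0426
gripper_force: 0.0
```

move_arm:
  increments: "0.5 0 0 -0.9 0 0 0; 0.5 0 0 -0.9 0 0 0; 0.5 0 0 -0.6 0 0 0; 0.5 0 0 0 0 0 0; 0.5 0 0 0 0 0 0"

```text
time_s: 50.4
tcp_pos: [0.4801, 0.0018, 0.2468]
orientation: [0.763, -0.647, 0.001, -0.0]
wrist_force: [-0.6, -0.0, -0.3]
grip_width: 0.0427
gripper_force: 0.0
```

Run:
```python
from h import *
p,Q,s=pose();x=Q.apply([1,0,0]);print(p.round(4),np.degrees(np.arctan2(x[1],x[0])),s['time_s'])
snap('wrist','w14');d=load('w14');W=cloud(d)
m=(W[...,2]>.112)&(W[...,2]<.13)&(abs(W[...,0]-.48)<.05)&(abs(W[...,1])<.05);print(rect(W[m]),m.sum())
c=np.array(rect(W[(W[...,2]>.08)&(W[...,2]<.09)&(abs(W[...,0]-.48)<.09)&(abs(W[...,1])<.1)])[0])/1000;print(c)
hsv=cv2.cvtColor(d['color'],cv2.COLOR_BGR2HSV)
near=(np.linalg.norm(W[...,:2]-c,axis=-1)<.065)&(W[...,2]<.1)
for nm,k in (('clip',near&(hsv[...,1]>110)&(hsv[...,2]>130)&(W[...,2]>.083)),('white',near&(hsv[...,1]<70)&(hsv[...,2]>160))):
    e=W[k][:,:2].mean(0)-c;print(nm,k.sum(),np.degrees(np.arctan2(e[1],e[0])).round(1),np.linalg.norm(e).round(4))
cv2.imwrite('pics/c14.png',cv2.resize(d['color'][80:290,180:380],(571,600)))
t=snap('top','top14');snap('scene','s14');rackcheck(cloud(load('s14')))
```

```text
[0.4801 0.0018 0.2468] -80.6269058433523 50.4
(array([480. ,  -1.9]), 48.0, 13.1, -80.7) 898
[0.4796 0.0015]
clip 251 -80.3 0.0494
white 66 -79.7 0.0334
rack plaque 164 top z 0.104 top x [0.4353 0.4957] top y [-0.3863 -0.3802 -0.3742]
rack plaque 142 top z 0.1039 top x [0.4374 0.4959] top y [-0.2854 -0.2801 -0.2748]
rack plaque 133 top z 0.103 top x [0.4385 0.4973] top y [-0.2357 -0.2301 -0.2253]
```

View pics/c14.png

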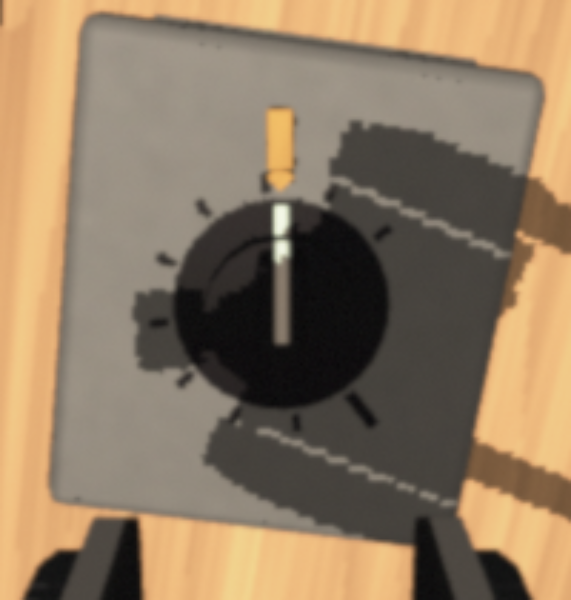

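The white pointer, with its tip at (281,205), lines up with the clip at (280,150). One last numeric check of the tool, then I hand in.

Run:
```python
from h import *
s=snap('scene','s15');W=cloud(s);easelcheck(W)
hsv=cv2.cvtColor(s['color'],cv2.COLOR_BGR2HSV)
m=(hsv[...,1]>90)&(W[...,2]>.008)&(W[...,2]<.03)&(abs(W[...,0]-.645)<.04)&(abs(W[...,1]+.1)<.095);P=W[m]
n,l,st,_=cv2.connectedComponentsWithStats(m.astype(np.uint8));P=W[l==1+np.argmax(st[1:,4])];print('tool',rect(P),P[:,2].mean())
rackcheck(W)
ok=len(P)>100 and abs(P[:,1].mean()+.103)<.03
print(ok, job.hand_in() if ok else 'check')
```

```text
tool (array([ 646.5, -105.5]), 148.6, 26.0, 80.0) 0.01584537734691215
rack plaque 163 top z 0.1036 top x [0.4356 0.4946] top y [-0.3868 -0.3805 -0.3756]
rack plaque 143 top z 0.1039 top x [0.436 0.496] top y [-0.2851 -0.2798 -0.2747]
rack plaque 131 top z 0.1032 top x [0.4417 0.4979] top y [-0.2355 -0.23   -0.2249]
the job is handed in; nothing more can be done
True None
```

I turned the dial off, put the tool flat in its tray, stood all three plaques upright in rack slots, then set the pointer on the brass clip and handed the job in; the last camera check showed everything in place, but no verdict came back.

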